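# Flatten the kitchen whetstones and put the block away

### The arm

A 6-joint arm with a two-finger parallel gripper is mounted at the origin on the work surface. World frame = base frame: x ahead of the robot, y to its left, z up, the work surface at z = 0. Lengths are in m, angles in degrees, forces in N, time in s.
With the tool pointing down it reaches from about 0.375 to 0.925 m from the base axis. Payload 5.7 kg.
Tool frame: the origin (TCP) lies at the very end of the fingers, on their centre line; the grasp point (between the pads) lies ctrl.grip_point_offset behind it (ctrl.grip_point_offset is the distance from the TCP to the grasp point, in m); z points along the fingers, y is the direction in which the jaws open and shut (so a half turn about z gives the same grasp; the last joint's range is limited). The gripper opens to 88 mm and grips with 3 to 60 N. Pads are 20 mm wide; open, the fingers measure 115 mm over their backs; the gripper's body (75 mm by 178 mm) begins 61 mm behind the grasp point.
Start: joints at [67.317, 20.558, 86.54, -0, 72.909, -6.595], TCP at [0.166, 0.576, 0.223] pointing down, gripper open.
Joint ranges: [-170.27, 170.27], [-57.76, 135], [12.27, 136.19], [-55.21, 235.2], [11.17, 155.16], [-170.74, 170.74]. Speed limits (degrees/s): [136.94, 136.94, 180, 180, 180, 180].

### API

Orientations are given as a 3x3 rotation matrix whose columns are the frame's x, y, z axes.
In Python, from bench import ctrl gives the robot as it stands.
- The arm moves only by the shell command python3 -m jog 'ROWS'. ROWS is JSON, a list of rows, each a list of 5 numbers: the shift along the tool's x, y, z in mm, then the turn about the tool's z in degrees, then the closure, from -1 (fully open) to 1 (shut), so that 0 is half open. In form: [[x, y, z, turn, fingers], ...]. A call has 1 to 20 rows; each row is the pose to reach, as a shift and turn from the pose measured when the call began, along the tool's axes at that moment; what a row does not reach only later rows make up. A row lasts 1/8 s, in which the tool goes at most 62.5 mm and 10.7 degrees, less where a joint would pass 70% of its speed; a pose out of reach is approached as far as the arm can. A call with a gripper value outside its range is refused whole. The fingers move at their own pace and stop on an object; the grip force is fixed at half the most. Time passes only in rows, so rows that repeat a pose let the fingers close. It gives the time, the measured TCP pose, the force and the opening at its end, in the units of the state.
- ctrl.state(): the state, without advancing time (a new reading comes with each control period).
- ctrl.capture(name): name is "scene" or "top" or "wrist"; returns the picture (420x560x3 uint8, blue, green, red); there is no depth.
- ctrl.get_calibration(name): a dict with "mtx" (3x3 intrinsics, pixels), "xyz" and "rotation" of the camera in the world. Camera axes: x right, y down, z forward; pixel columns grow to the right and rows downward; lengths in m; the calibration is good to about 2 mm. A picture is of the moment at which its call begins: read the wrist's pose just before it. get_calibration takes no time and is no camera call; for the wrist camera it gives the pose at the moment of the call.
- ctrl.sign_off(): hands the job in, once; it reports no verdict.
Trained networks look in the newest picture that a camera, given by its name, has taken for a name from the list of things; names that differ only in an ending like _2 or _b are one class to them, and where a whole thing is asked for, a point or a joint stands for the part that bears it (a point fixed in the world has none). Each returns a list of dicts, best first, with "p" (0 to 1); they miss things now and then, are a little off and sometimes report something else, mostly with a low value. They report only what shows in the picture. A call takes as long as a camera call. They do not tell look-alikes from the thing itself.
- ctrl.trace(camera, name): "region" (420x560 bool, what is visible of it) and "position" ([row, column] in pixels, amid what is visible of it).
- ctrl.mark_of(camera, name): "position" ([row, column] in pixels: a listed point, or the origin of a listed thing).
The state is a dict: "t": time; "q": joint angles; "dq": joint speeds; "joint_efforts": joint torques, N m; "position": TCP position; "eef_rot": TCP orientation; "ft_force": force on the tool from outside, world axes, zero at the start; "moment": the same for the moment, N m; "gripper_width": finger opening in m.
Only numpy, scipy, OpenCV 4.12 (cv2) and the standard library are available. Lean on these libraries where they do the work, as an engineer would, in place of code of your own. Each camera call takes 0.05 s, during which the arm holds its last target.

### The job

Get the whetstones ready for the kitchen knives: pinch the two buttons of the canister's lid to free it, stand the lid on the cork mat and take the flattening block out. Then, one stone after another from the thinnest (finest) to the thickest, lay the block along the stone and rub it the whole length of the stone there and back without lifting, always with an even, moderate pressure that keeps the sprung grip about half way down (pause a moment at each end). Finally put the block back flat in the canister, close the lid so that both catches spring out and hold, and leave the stones lying on the ledge and the mug, tin and chopsticks where they are.

Things in the scene. Friction and masses are not known exactly. Their poses are not given: they have to be found in the camera images.
- canister: Fixed pale grey plastic canister, an open-topped box 140 (x) x 120 (y) x 90 mm high, walls and floor 4 mm. Origin: centre of its underside; z up. Half-way along each long wall (+y and -y side) a catch rib, 50 mm long, sticks 8 mm inward at 77 to 81 mm height.
- lid: White lid, 154 (x) x 133 (y) x 6 mm, 0.2 kg; its 7 mm skirt fits round the canister with 4 mm (x) and 3.5 mm (y) play each side, either way round. Origin: centre of the plate's underside, at the rim (90 mm above the canister's underside) when shut; z up, x along the canister's x. Two button tabs on top are opposed along y; set down, it stands on the hooks below them, origin 24 mm above the surface.
- button_a (a joint): Tab on the lid's +y side: 0 = sprung out, 0.010 m = fully in. Each tab is 36 mm wide (x), 8 mm thick, 7 to 38 mm above the lid's origin; outer faces 66 mm apart, 46 mm when pinched (0.9 N to start, 3.9 N fully in). Pinched tabs draw in the hooks that hold under the canister's ribs: keep pinching while lifting, carrying and lowering; let go when seated.
- button_b (a joint): The same for the tab on the lid's -y side: 0 = sprung out (hooked), 0.010 m = fully pinched in.
- block: Flattening block, 0.4 kg, 68 mm tall, loose on the canister's floor under the lid at the start, x roughly along the canister's. Dark sole 80 (x) x 55 (y) x 16 mm; on sprung pins above it a wooden grip 24 (x) x 44 (y) mm, 34 to 68 mm high: take it across the 24 mm, fingers on its +x and -x faces. Origin: fixed to the grip, centre of the sole's underside while unpressed; z up.
- sole (a joint): How far the block's grip is pushed down towards its sole: 0 = not pressed, 0.012 m = fully down. The sole bears on the surface with about 6 N at the start of this travel, 11 N half-way, 16 N at its end, and more if pushed past it.
- mat: cork mat, 140 x 130 x 4 mm, fixed to the ledge, empty at the start: the place for the lid. Origin: centre of its underside.
- mug: bystander: navy ceramic mug, 82 mm across, 90 mm tall, loose. Origin: centre of its underside.
- tin: bystander: small silver tin, 66 mm across, 78 mm tall, loose. Origin: centre of its underside.
- chopsticks: bystander: pair of 225 mm bamboo chopsticks lying on a round wooden rest 64 mm across, loose. Origin: centre of the rest's underside; they run along y.
- stone_thin: The thinnest whetstone, grey on a thin wooden base, 180 (x) x 66 (y) x 20 mm with its base, loose on the ledge, heavy (0.6 kg); may be absent. Origin: centre of its underside; x along its length, z up.
- stone_mid: The middle whetstone, grey on a thin wooden base, 180 (x) x 66 (y) x 32 mm with its base, loose on the ledge, heavy (0.8 kg); may be absent. Origin: centre of its underside; x along its length, z up.
- stone_thick: The thickest whetstone, grey on a thin wooden base, 180 (x) x 66 (y) x 46 mm with its base, loose on the ledge, heavy (1.0 kg); may be absent. Origin: centre of its underside; x along its length, z up.
Mind the look-alikes: they are no part of the job. What is shaped like the stone_thick but red, turquoise or yellow is not meant.

How it is judged:
By the outcome, as a careful person would: the job done as asked, in the order asked, and still so for the second after the job is handed in, with the robot touching nothing.
Of stone_thin, stone_mid, stone_thick only 2 to 3 are there at a start; the rules pass over those that are not, and their reading is None.
At some moment in a run one of stone_thin, stone_mid, stone_thick may be knocked a few centimetres aside while the robot is not near it.
It also fails if it takes over 208 s, if anything falls off the work surface, if the arm or the gripper's body presses on something with over 40 N, if the wrist force passes 120 N, or if a joint passes its speed limit or range.

## Working session

There is one attempt and no reset: what is moved stays moved. The work goes in short steps, Python scripts to look and compute and a shell command to move; the robot and the scene stay as the last step left them, time stands still between calls to the robot, and variables do not carry over. Pictures are saved under pics/ and viewed, and the job is handed in when it is done.

```bash
ls; mkdir -p pics; cat > h.py <<'E'
import numpy as np, cv2
from bench import ctrl
def cap(n,f):
    im=ctrl.capture(n); cv2.imwrite('pics/'+f,im); return im
def ray(cam,rc,z):
    c=ctrl.get_calibration(cam); K=np.array(c['mtx']);R=np.array(c['rotation']);o=np.array(c['xyz'])
    d=R@np.linalg.inv(K)@np.array([rc[1],rc[0],1.]); s=(z-o[2])/d[2]; return o+s*d
def proj(cam,p):
    c=ctrl.get_calibration(cam); K=np.array(c['mtx']);R=np.array(c['rotation']);o=np.array(c['xyz'])
    v=K@(R.T@(np.array(p)-o)); return v[1]/v[2],v[0]/v[2]
E
python3 - <<'E'
from h import *
s=ctrl.state(); print(s, ctrl.grip_point_offset)
for n in ["scene","top","wrist"]:
    cap(n,n+'0.png'); c=ctrl.get_calibration(n); print(n,c)
E
```

```text
pics
{'t': 0.0, 'q': array([ 6.73155094e+01,  2.05967687e+01,  8.65985206e+01, -1.56965435e-03,
        7.29085188e+01, -6.59404555e+00]), 'dq': array([ 0.12089327,  0.00296578, -0.04472028,  0.01279756, -0.06456449,
       -0.02339544]), 'joint_efforts': array([-3.01886772e-03, -5.15365648e+01, -2.70722544e+01,  6.74641365e-02,
        3.51301522e-02, -1.56913320e-04]), 'position': array([0.16603456, 0.57585097, 0.22182482]), 'eef_rot': array([[-9.60827564e-01,  2.77146058e-01, -6.74569136e-04],
       [ 2.77146819e-01,  9.60826109e-01, -1.68173555e-03],
       [ 1.82057260e-04, -1.80281256e-03, -9.99998358e-01]]), 'ft_force': array([-0.64411338,  0.84653393, -0.5489332 ]), 'moment': array([ 0.00056468, -0.02192487,  0.01664056]), 'gripper_width': 0.08778593382099167} 0.0187
scene {'mtx': array([[536.90447182,   0.        , 283.6365844 ],
       [  0.        , 536.90447182, 208.64884288],
       [  0.        ,   0.        ,   1.        ]]), 'xyz': array([1.60463093, 0.72085697, 0.97532366]), 'rotation': array([[-0.48190354,  0.50884309, -0.71333561],
       [ 0.87622174,  0.27789308, -0.39371423],
       [-0.00210774, -0.81477245, -0.57977704]])}
top {'mtx': array([[422.15434694,   0.        , 277.22866168],
       [  0.        , 422.15434694, 212.84291082],
       [  0.        ,   0.        ,   1.        ]]), 'xyz': array([0.2822067 , 0.10509808, 1.36765892]), 'rotation': array([[-0.00711461, -0.9862014 ,  0.16539703],
       [-0.9998663 ,  0.00458057, -0.01569736],
       [ 0.01472315, -0.1654866 , -0.98610213]])}
wrist {'mtx': array([[320.75934089,   0.        , 278.59713773],
       [  0.        , 320.75934089, 204.31632415],
       [  0.        ,   0.        ,   1.        ]]), 'xyz': array([0.09235706, 0.59749096, 0.38424059]), 'rotation': array([[ 0.27721972,  0.92251612,  0.26853907],
       [ 0.96080482, -0.26564101, -0.0793029 ],
       [-0.00182321,  0.27999796, -0.95999886]])}
```

View pics/scene0.png

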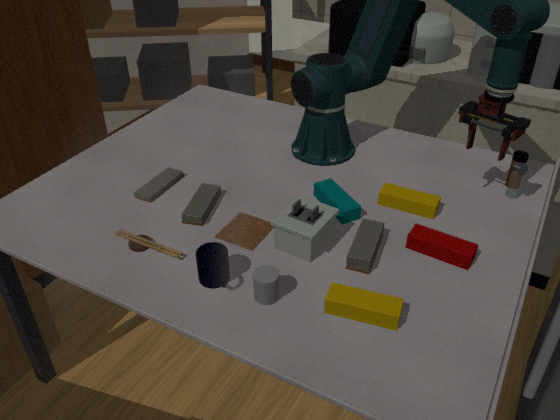

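View pics/top0.png

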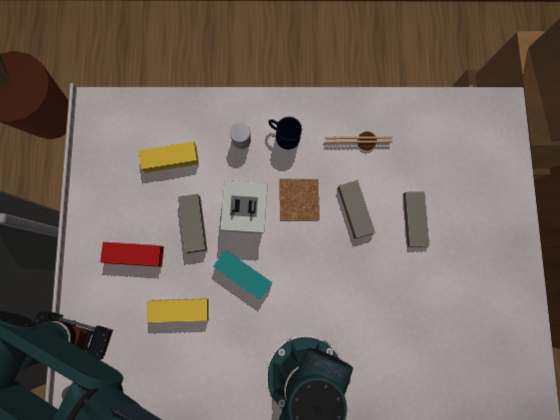

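View pics/wrist0.png

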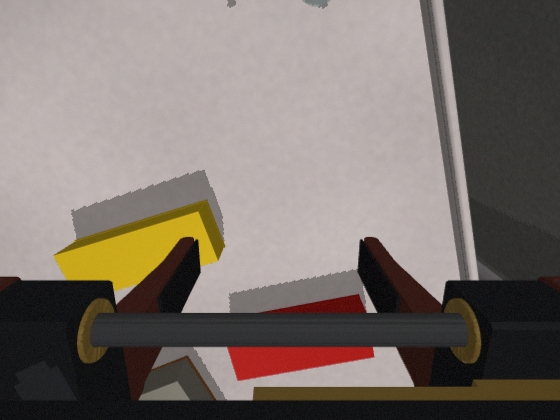

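```bash
python3 - <<'E'
from h import *
zs=dict(canister=0,lid=.09,mat=0,mug=0,tin=0,chopsticks=0,stone_thin=0,stone_mid=0,stone_thick=0)
for n,z in zs.items():
  for cam in ["top","scene"]:
    for d in ctrl.mark_of(cam,n)[:4]:
        print(n,cam,round(d['p'],2),np.round(d['position']),np.round(ray(cam,d['position'],z),3))
E
```

```text
canister top 0.66 [140. 366.] [ 0.76 -0.22  0.  ]
canister scene 0.86 [240. 306.] [0.512 0.19  0.   ]
lid top 0.88 [204. 242.] [0.523 0.194 0.09 ]
lid scene 0.55 [218. 304.] [0.529 0.192 0.09 ]
mat top 0.77 [200. 297.] [0.555 0.017 0.   ]
mat scene 0.65 [231. 243.] [0.564 0.009 0.   ]
mug top 0.81 [138. 289.] [0.769 0.043 0.   ]
mug scene 0.82 [277. 215.] [0.766 0.048 0.   ]
tin top 0.59 [138. 242.] [0.767 0.202 0.   ]
tin scene 0.72 [296. 266.] [0.761 0.204 0.   ]
chopsticks top 0.8 [140. 365.] [ 0.762 -0.216  0.   ]
chopsticks scene 0.83 [246. 134.] [ 0.77 -0.23  0.  ]
stone_thin top 0.96 [220. 416.] [ 0.486 -0.375  0.   ]
stone_thin top 0.37 [210. 245.] [0.521 0.19  0.   ]
stone_thin scene 0.97 [186. 162.] [ 0.487 -0.358  0.   ]
stone_mid top 0.96 [212. 354.] [ 0.515 -0.169  0.   ]
stone_mid scene 0.72 [203. 204.] [ 0.496 -0.179  0.   ]
stone_thick top 0.84 [160. 171.] [0.691 0.438 0.   ]
stone_thick top 0.82 [252. 138.] [0.387 0.531 0.   ]
stone_thick top 0.78 [226. 189.] [0.469 0.37  0.   ]
stone_thick top 0.67 [272. 243.] [0.321 0.196 0.   ]
stone_thick scene 0.96 [249. 441.] [0.363 0.544 0.   ]
stone_thick scene 0.95 [206. 337.] [ 0.314  0.2   -0.   ]
stone_thick scene 0.7 [207. 407.] [0.21  0.393 0.   ]
stone_thick scene 0.67 [312. 364.] [0.694 0.445 0.   ]
```

```bash
cat >> h.py <<'E'
from scipy.optimize import minimize
_C={}
def calib(cam):
    c=ctrl.get_calibration(cam); return np.array(c['mtx']),np.array(c['rotation']),np.array(c['xyz'])
def corners(x,y,yaw,dims,z0,z1):
    a=np.radians(yaw);R=np.array([[np.cos(a),-np.sin(a)],[np.sin(a),np.cos(a)]])
    P=[]
    for sx in(-.5,.5):
        for sy in(-.5,.5):
            q=R@[sx*dims[0],sy*dims[1]]
            for z in(z0,z1):P.append([x+q[0],y+q[1],z])
    return np.array(P)
def mask(cb,P):
    K,R,o=cb; v=(P-o)@R@K.T; uv=v[:,:2]/v[:,2:]
    m=np.zeros((420,560),np.uint8); h=cv2.convexHull((uv*16).astype(np.float32)).astype(np.int32)
    cv2.fillConvexPoly(m,h,1,shift=4); return m>0
def fit(regs,init,dims,z0,z1):
    """regs: list of (cam calib, region)"""
    def cost(p):
        c=0
        for cb,r in regs:
            m=mask(cb,corners(p[0],p[1],p[2]*100,dims,z0,z1)); c+=1-(m&r).sum()/max(1,(m|r).sum())
        return c/len(regs)
    best=None
    for dy in (-12,-6,0,6,12):
        r=minimize(cost,[init[0],init[1],(init[2]+dy)/100],method='Nelder-Mead',options=dict(initial_simplex=np.array([[init[0],init[1],(init[2]+dy)/100]]*4)+np.array([[0,0,0],[.01,0,0],[0,.01,0],[0,0,.06]]),xatol=1e-4,fatol=1e-4))
        if best is None or r.fun<best.fun:best=r
    return np.round([best.x[0],best.x[1],best.x[2]*100,best.fun],4)
E
python3 - <<'E'
from h import *
jobs=dict(lid=((.18-.18+.154,.133),.083,.096,(.525,.193,0)),mat=((.14,.13),0,.004,(.558,.013,0)),
 stone_thin=((.18,.066),0,.02,(.487,-.367,-3)),stone_mid=((.18,.066),0,.032,(.505,-.175,15)),stone_thick=((.18,.066),0,.046,(.47,.37,5)))
for n,(d,z0,z1,i) in jobs.items():
    both=[]
    for cam in ("top","scene"):
        for t in ctrl.trace(cam,n)[:6]:
            p=ray(cam,t['position'],z1/2)
            if np.hypot(p[0]-i[0],p[1]-i[1])<.06 and t['region'].sum()>100:
                both.append((calib(cam),t['region'])); print(n,cam,fit(both[-1:],i,d,z0,z1),round(t['p'],2)); break
    if len(both)==2: print(n,'both',fit(both,i,d,z0,z1))
print(ctrl.state()['t'])
E
```

```text
lid top [ 0.5177  0.1871 -3.0065  0.0405] 0.72
mat top [ 0.556   0.0102 -0.369   0.0369] 0.98
mat scene [ 0.5547  0.0115 -1.4816  0.102 ] 0.97
mat both [ 0.5559  0.0101 -0.1883  0.0803]
stone_thin top [ 0.4904 -0.369   1.3035  0.0406] 0.76
stone_thin scene [ 0.4883 -0.3657  0.4209  0.0613] 0.84
stone_thin both [ 0.4895 -0.368   1.0939  0.0627]
stone_mid top [ 0.5217 -0.1721 15.3425  0.0794] 0.84
stone_mid scene [ 0.5209 -0.169  18.4537  0.0997] 0.56
stone_mid both [ 0.5192 -0.1728 17.2077  0.1012]
stone_thick top [0.477  0.3556 7.6875 0.0715] 0.7
stone_thick scene [ 0.4753  0.3578 10.0341  0.0653] 0.56
stone_thick both [0.4758 0.357  9.3085 0.0742]
1.55
```

```bash
cat >> h.py <<'E'
def yawy(s=None):
    s=s or ctrl.state(); R=s['eef_rot']; return np.degrees(np.arctan2(R[1,1],R[0,1]))
def to(x,y,z,yaw=None):
    "row for TCP target; yaw = world angle of tool y (mod 180)"
    s=ctrl.state(); R=np.array(s['eef_rot']); d=R.T@(np.array([x,y,z])-s['position'])*1000
    t=0
    if yaw is not None:
        t=-((yaw-yawy(s)+90)%180-90)
    print('row',np.round(d,1),round(t,1),'| q6',np.round(s['q'][5],1),'t',s['t'])
def st():
    s=ctrl.state(); print('pos',np.round(s['position'],4),'yaw',round(yawy(s),2),'F',np.round(s['ft_force'],1),'w',round(s['gripper_width'],4),'t',round(s['t'],2))
E
python3 - <<'E'
from h import *
to(.518,.187,.25,87)
E
```

```text
row [-445.9 -276.8  -27.4] -13.1 | q6 -6.6 t 1.55
```

```bash
python3 -m jog '[[-45,-28,-27,-2,-1],[-90,-56,-27,-4,-1],[-135,-84,-27,-6,-1],[-180,-112,-27,-8,-1],[-225,-140,-27,-10,-1],[-270,-168,-27,-12,-1],[-315,-196,-27,-13,-1],[-360,-224,-27,-13,-1],[-405,-252,-27,-13,-1],[-446,-277,-27,-13,-1],[-446,-277,-27,-13,-1],[-446,-277,-27,-13,-1],[-446,-277,-27,-13,-1],[-446,-277,-27,-13,-1]]'
python3 - <<'E'
from h import *
st(); cap('wrist','w1.png'); 
L=(.518,.187,-3)
for n in('lid','button_a'):
  for t in ctrl.trace('wrist',n)[:2]:
    r=t['region']; print(n,t['p'],t['position'],r.sum())
    if n=='lid' : print(fit([(calib('wrist'),r)],L,(.154,.133),.083,.096))
cap('top','t1.png')
for t in ctrl.mark_of('wrist','lid')[:2]: print(t, ray('wrist',t['position'],.09))
E
```

```text
t: 3.3
position: [0.5173, 0.1877, 0.2497]
eef_rot: [[-0.999, 0.052, -0.0], [0.052, 0.999, 0.0], [0.0, 0.0, -1.0]]
ft_force: [-0.4, -0.5, 0.1]
gripper_width: 0.0877
pos [0.5173 0.1877 0.2497] yaw 87.0 F [-0.4 -0.5  0.1] w 0.0877 t 3.3
lid 0.75 [182.7, 281.8] 19457
[ 0.5172  0.1872 -3.6083  0.0209]
button_a 0.86 [197.4, 309.0] 430
button_a 0.63 [193.1, 247.8] 400
{'position': [185.7, 277.0], 'p': 0.67} [0.51493196 0.18538195 0.09      ]
```

View pics/w1.png

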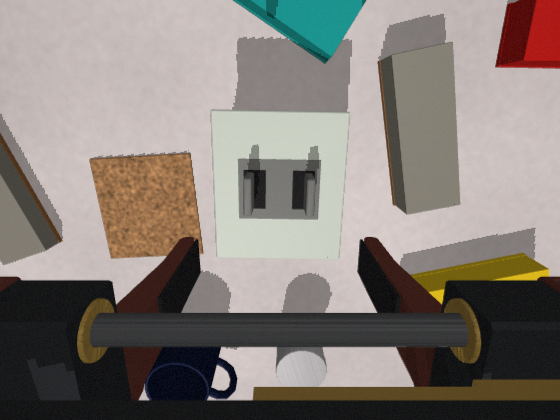

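```bash
python3 - <<'E'
from h import *
# check tabs: project expected
for y in(-.033,.033,-.025,.025):
  a=np.radians(-3.5); print(y,np.round(proj('wrist',[.517-np.sin(a)*y,.187+np.cos(a)*y,.128])))
to(.517,.187,.104,86.5)
E
```

```text
-0.033 [197. 243.]
0.033 [197. 315.]
-0.025 [197. 251.]
0.025 [197. 306.]
row [ 9.000e-01 -1.000e-01  1.457e+02] 0.4 | q6 -74.3 t 3.55
```

```bash
python3 -m jog '[[0,0,30,0,-1],[1,0,70,0,-1],[1,0,110,0,-1],[1,0,135,0,-1],[1,0,145,0,-1],[1,0,146,0,-1],[1,0,146,0,-1],[1,0,146,0,0],[1,0,146,0,0.5],[1,0,146,0,1],[1,0,146,0,1],[1,0,146,0,1],[1,0,146,0,1],[1,0,146,0,1],[1,0,146,0,1]]'
python3 - <<'E'
from h import *
st(); cap('wrist','w2.png')
E
```

```text
t: 5.42
position: [0.5173, 0.1875, 0.1045]
eef_rot: [[-0.999, 0.054, 0.001], [0.054, 0.999, 0.001], [-0.001, 0.001, -1.0]]
ft_force: [-1.4, 0.9, 8.2]
gripper_width: 0.0444
pos [0.5173 0.1875 0.1045] yaw 86.92 F [-1.4  0.9  8.2] w 0.0444 t 5.42
```

View pics/w2.png

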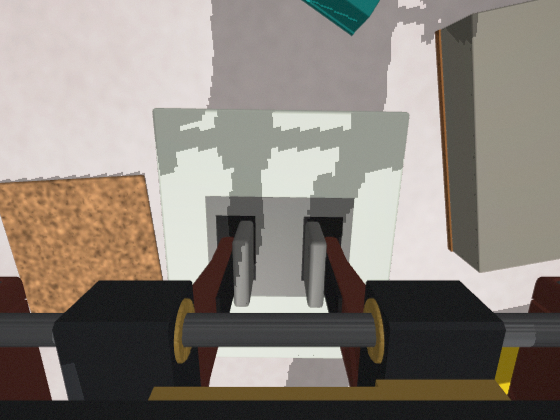

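```bash
python3 -m jog '[[0,0,-5,0,1],[0,0,-15,0,1],[0,0,-30,0,1],[0,0,-55,0,1],[0,0,-85,0,1],[0,0,-110,0,1],[0,0,-110,0,1]]'
python3 - <<'E'
from h import *
st(); cap('wrist','w3.png'); cap('top','t3.png')
for t in ctrl.trace('top','lid')[:1]: print(t['p'],fit([(calib('top'),t['region'])],(.517,.187,-3),(.154,.133),.193,.206))
to(.556,.010,.14,90)
E
```

```text
t: 6.35
position: [0.5188, 0.1878, 0.2171]
eef_rot: [[-0.999, 0.054, 0.006], [0.054, 0.999, 0.002], [-0.006, 0.002, -1.0]]
ft_force: [0.7, -0.5, -2.1]
gripper_width: 0.0444
pos [0.5188 0.1878 0.2171] yaw 86.92 F [ 0.7 -0.5 -2.1] w 0.0444 t 6.35
0.9 [ 0.5158  0.1888 -0.097   0.5939]
row [ -49.1 -174.8   73.6] -3.1 | q6 -74.2 t 6.5
```

View pics/w3.png

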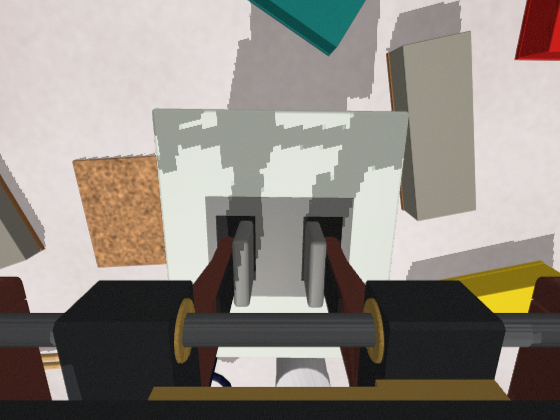

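```bash
python3 -m jog '[[-10,-35,0,-1,1],[-20,-70,0,-2,1],[-30,-105,0,-3,1],[-40,-140,20,-3,1],[-49,-170,50,-3,1],[-49,-175,90,-3,1],[-49,-175,120,-3,1],[-49,-175,140,-3,1],[-49,-175,155,-3,1],[-49,-175,160,-3,1],[-49,-175,160,-3,1]]'
python3 - <<'E'
from h import *
st(); cap('wrist','w4.png');cap('scene','s4.png')
to(.556,.010,.0425,90)
E
```

```text
t: 7.88
position: [0.5559, 0.0099, 0.0535]
eef_rot: [[-1.0, 0.001, -0.001], [0.001, 1.0, 0.0], [0.001, 0.0, -1.0]]
ft_force: [0.2, -0.3, -1.6]
gripper_width: 0.0442
pos [0.5559 0.0099 0.0535] yaw 89.93 F [ 0.2 -0.3 -1.6] w 0.0442 t 7.88
row [ 0.5  0.1 11.8] -0.1 | q6 -96.0 t 7.975
```

View pics/s4.png

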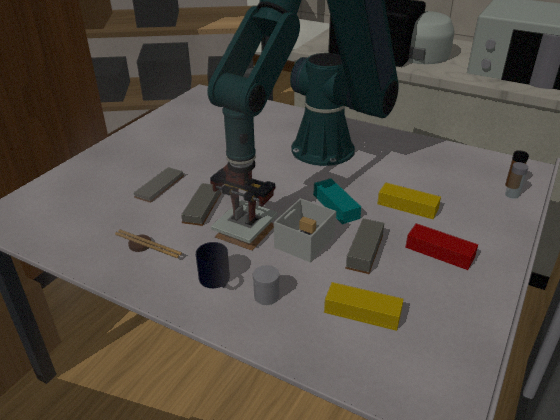

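```bash
python3 -m jog '[[0,0,5,0,1],[0,0,9,0,1],[0,0,11.5,0,1],[0,0,12,0,1],[0,0,12,0,1]]'
python3 - <<'E'
from h import *
st()
E
```

```text
t: 8.6
position: [0.5565, 0.0099, 0.0423]
eef_rot: [[-1.0, 0.001, 0.001], [0.001, 1.0, 0.0], [-0.001, 0.0, -1.0]]
ft_force: [-0.7, -0.4, -1.4]
gripper_width: 0.0445
pos [0.5565 0.0099 0.0423] yaw 89.93 F [-0.7 -0.4 -1.4] w 0.0445 t 8.6
```

```bash
python3 -m jog '[[0,0,1,0,1],[0,0,1.5,0,1],[0,0,2,0,1],[0,0,2,0,1]]'
```

```text
t: 9.1
position: [0.5567, 0.0099, 0.042]
eef_rot: [[-1.0, 0.001, 0.002], [0.001, 1.0, 0.0], [-0.002, 0.0, -1.0]]
ft_force: [-4.6, 0.0, 15.4]
gripper_width: 0.0444
```

```bash
python3 -m jog '[[0,0,-0.5,0,1],[0,0,-0.5,0,0],[0,0,-0.5,0,-0.3],[0,0,-0.5,0,-0.6],[0,0,-0.5,0,-0.8],[0,0,-0.5,0,-1],[0,0,-0.5,0,-1],[0,0,-0.5,0,-1],[0,0,-10,0,-1],[0,0,-40,0,-1],[0,0,-90,0,-1],[0,0,-140,0,-1],[0,0,-180,0,-1],[0,0,-180,0,-1]]'
python3 - <<'E'
from h import *
st(); cap('wrist','w5.png'); cap('top','t5.png');cap('scene','s5.png')
for cam in('wrist','top','scene'):
  for t in ctrl.trace(cam,'lid')[:1]: print(t['p'],fit([(calib(cam),t['region'])],(.556,.01,0),(.154,.133),.021,.034))
  for t in ctrl.trace(cam,'block')[:3]: print('block',t['p'],t['position'],t['region'].sum(),ray(cam,t['position'],.06))
E
```

```text
t: 10.85
position: [0.5589, 0.0096, 0.2263]
eef_rot: [[-1.0, 0.001, 0.01], [0.001, 1.0, -0.001], [-0.01, -0.001, -1.0]]
ft_force: [0.6, -0.6, 0.3]
gripper_width: 0.0875
pos [0.5589 0.0096 0.2263] yaw 89.94 F [ 0.6 -0.6  0.3] w 0.0875 t 10.85
0.63 [ 0.5507  0.0103 -1.1134  0.0589]
block 0.86 [133.9, 442.9] 3933 [0.50026215 0.17176475 0.06      ]
0.63 [ 0.5753  0.007  -1.7929  0.5894]
block 0.79 [212.9, 240.8] 427 [0.5018871  0.19857616 0.06      ]
0.87 [0.5564 0.0113 0.3    0.0306]
```

View pics/w5.png

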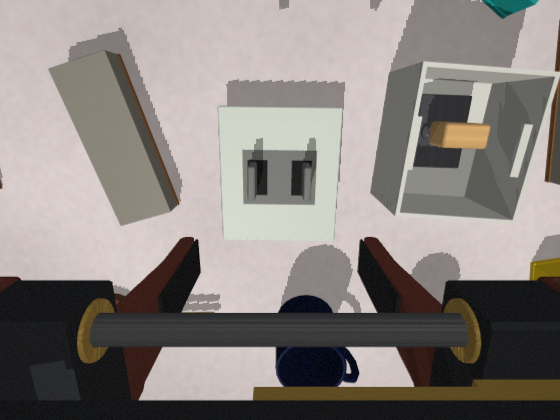

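View pics/t5.png

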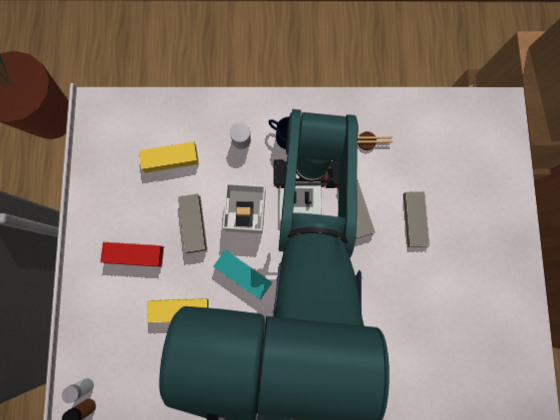

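```bash
python3 - <<'E'
from h import *
to(.51,.187,.23,-3.3)
E
```

```text
row [ 46.  177.1  -9. ] -86.8 | q6 -96.0 t 11.3
```

```bash
python3 -m jog '[[0,20,-9,10,-1],[10,50,-9,20,-1],[20,80,-9,30,-1],[30,110,-9,40,-0.36],[40,140,-9,50,-0.36],[46,177,-9,60,-0.36],[46,177,-9,70,-0.36],[46,177,-9,80,-0.36],[46,177,-9,90,-0.36],[46,177,-9,93.2,-0.36],[46,177,-9,93.2,-0.36],[46,177,-9,93.2,-0.36]]'
python3 - <<'E'
from h import *
st(); cap('wrist','w6.png'); to(.51,.187,.23,-3.3)
for t in ctrl.trace('wrist','block')[:2]: 
  print('block',t['p'],t['position'],t['region'].sum()); cv2.imwrite('pics/b6.png',t['region'].astype(np.uint8)*255)
for t in ctrl.trace('wrist','canister')[:1]: print(t['p'],t['region'].sum(),fit([(calib('wrist'),t['region'])],(.517,.187,-3),(.14,.12),.0,.09))
for t in ctrl.mark_of('wrist','block')[:2]: print(t, ray('wrist',t['position'],.004))
E
```

```text
t: 12.8
position: [0.51, 0.1869, 0.2298]
eef_rot: [[0.056, 0.998, -0.001], [0.998, -0.056, 0.0], [0.0, -0.001, -1.0]]
ft_force: [-0.1, 0.6, 0.1]
gripper_width: 0.0596
pos [0.51   0.1869 0.2298] yaw -3.2 F [-0.1  0.6  0.1] w 0.0596 t 12.8
row [ 0.1  0.  -0.2] 0.1 | q6 16.0 t 12.85
block 0.95 [176.0, 273.2] 3283
0.81 14452 [ 0.5171  0.1873 -3.6213  0.2105]
{'position': [175.5, 274.6], 'p': 0.6} [0.50517217 0.18755129 0.004     ]
```

View pics/w6.png

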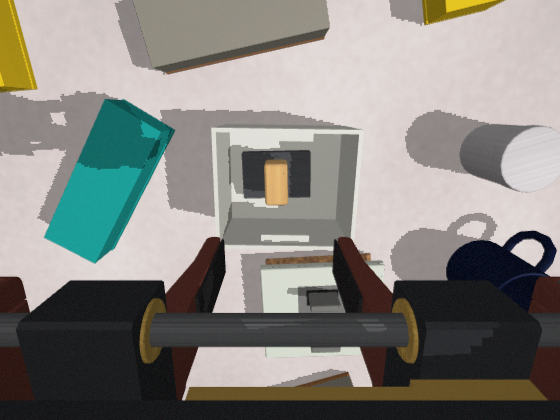

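```bash
python3 - <<'E'
from h import *
im=cv2.imread('pics/w6.png'); h=cv2.cvtColor(im,cv2.COLOR_BGR2HSV)
m=(h[...,0]>8)&(h[...,0]<25)&(h[...,1]>100)&(h[...,2]>90)
m[:140]=0;m[215:]=0;m[:,:240]=0;m[:,320:]=0
print(m.sum(),fit([(calib('wrist'),m)],(.505,.187,-3),(.024,.044),.038,.072))
t=ctrl.trace('wrist','block')[0]['region']
K=calib('wrist')
# union model cost
def cost(p):
    a=mask(K,corners(p[0],p[1],p[2]*100,(.08,.055),.004,.02))|mask(K,corners(p[0],p[1],p[2]*100,(.024,.044),.038,.072))
    return 1-(a&t).sum()/(a|t).sum()
for y in(-.06,-.03,0):
  r=minimize(cost,[.505,.187,y],method='Nelder-Mead',options=dict(initial_simplex=np.array([[.505,.187,y]]*4)+np.array([[0,0,0],[.006,0,0],[0,.006,0],[0,0,.05]])));print(r.x,r.fun)
E
```

```text
1022 [ 0.5071  0.19   -3.009   0.0964]
[ 0.5076754   0.19085342 -0.01789297] 0.06789772727272725
[ 0.50657091  0.19036472 -0.03044765] 0.06734867860187554
[ 0.50779416  0.19098661 -0.01825985] 0.06763285024154586
```

```bash
python3 - <<'E'
from h import *
to(.507,.1905,.045,-2.5)
E
python3 -m jog '[[3,-3,30,-0.7,-0.36],[3,-3,70,-0.7,-0.36],[3,-3,110,-0.7,-0.36],[3,-3,145,-0.7,-0.36],[3,-3,170,-0.7,-0.36],[3.4,-3.1,182,-0.7,-0.36],[3.4,-3.1,185,-0.7,-0.36],[3.4,-3.1,185,-0.7,0],[3.4,-3.1,185,-0.7,0.5],[3.4,-3.1,185,-0.7,1],[3.4,-3.1,185,-0.7,1],[3.4,-3.1,185,-0.7,1],[3.4,-3.1,185,-0.7,1]]'
python3 - <<'E'
from h import *
st(); cap('wrist','w7.png')
E
```

```text
row [  3.4  -3.2 185. ] -0.7 | q6 16.1 t 13.05
t: 14.68
position: [0.5073, 0.1906, 0.0452]
eef_rot: [[0.044, 0.999, 0.0], [0.999, -0.044, 0.0], [0.0, 0.0, -1.0]]
ft_force: [0.5, 0.7, 1.4]
gripper_width: 0.024
pos [0.5073 0.1906 0.0452] yaw -2.54 F [0.5 0.7 1.4] w 0.024 t 14.68
```

View pics/w7.png

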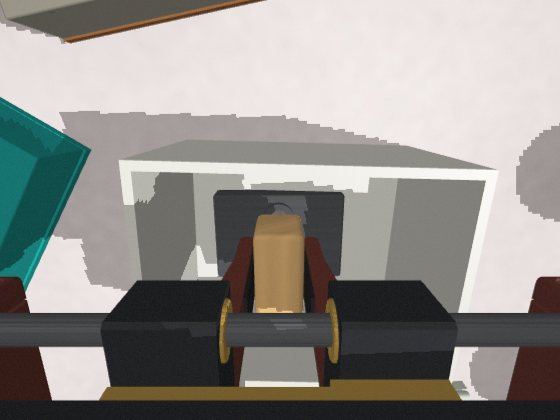

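```bash
python3 -m jog '[[0,0,-10,0,1],[0,0,-30,0,1],[0,0,-65,0,1],[0,0,-100,0,1],[0,0,-130,0,1],[0,0,-140,0,1],[0,0,-140,0,1]]'
python3 - <<'E'
from h import *
st(); cap('wrist','w8.png'); cap('top','t8.png'); cap('scene','s8.png')
jobs=dict(stone_thin=((.18,.066),0,.02,(.49,-.368,1)),stone_mid=((.18,.066),0,.032,(.52,-.172,16)),stone_thick=((.18,.066),0,.046,(.475,.357,8)))
for n,(d,z0,z1,i) in jobs.items():
    for cam in ("top","scene","wrist"):
        for t in ctrl.trace(cam,n)[:6]:
            p=ray(cam,t['position'],z1/2)
            if np.hypot(p[0]-i[0],p[1]-i[1])<.08 and t['region'].sum()>100:
                print(n,cam,fit([(calib(cam),t['region'])],i,d,z0,z1),round(t['p'],2)); break
to(.49,-.368,.15,1)
E
```

```text
t: 15.6
position: [0.5071, 0.1905, 0.1852]
eef_rot: [[0.044, 0.999, 0.0], [0.999, -0.044, 0.0], [0.0, 0.0, -1.0]]
ft_force: [0.0, 0.8, -4.2]
gripper_width: 0.024
pos [0.5071 0.1905 0.1852] yaw -2.54 F [ 0.   0.8 -4.2] w 0.024 t 15.6
stone_thin top [ 0.4872 -0.3699  0.5637  0.052 ] 0.81
stone_thin scene [ 0.4928 -0.3666  2.8226  0.057 ] 0.55
stone_mid top [ 0.5195 -0.1737 15.8783  0.0374] 0.86
stone_mid scene [ 0.5189 -0.1703 18.3894  0.0714] 0.64
stone_thick top [ 0.476   0.3588 10.4068  0.1848] 0.76
stone_thick scene [0.4757 0.3571 9.3776 0.0477] 0.59
stone_thick wrist [0.475  0.3571 8.2991 0.0125] 0.88
row [-558.8    7.5   34.9] -3.5 | q6 15.8 t 16.2
```

View pics/w8.png

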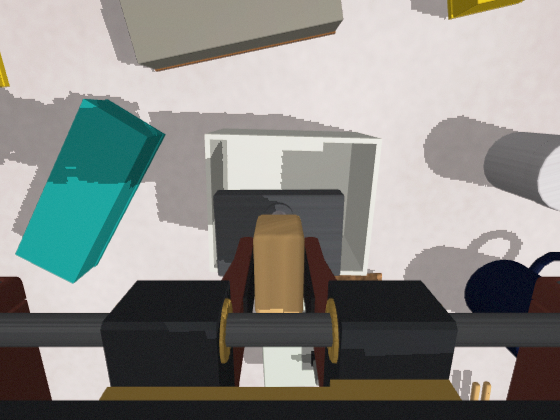

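View pics/t8.png

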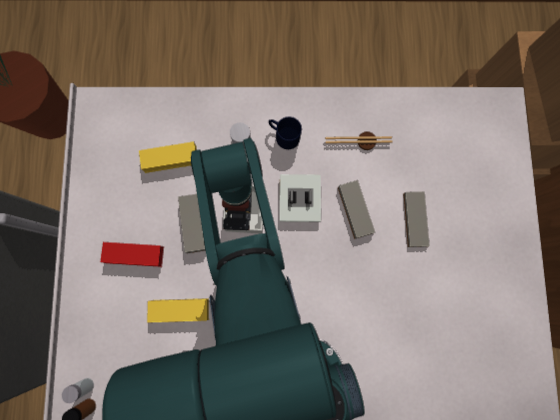

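```bash
python3 -m jog '[[-30,0,0,-1,1],[-80,0,0,-2,1],[-130,0,0,-3.5,1],[-180,0,0,-3.5,1],[-230,0,0,-3.5,1],[-280,0,0,-3.5,1],[-330,0,0,-3.5,1],[-380,0,0,-3.5,1],[-430,3,0,-3.5,1],[-480,6,0,-3.5,1],[-530,8,0,-3.5,1],[-580,8,0,-3.5,1],[-630,8,0,-3.5,1],[-650,8,0,-3.5,1],[-650,8,0,-3.5,1],[-650,8,0,-3.5,1]]'
python3 - <<'E'
from h import *
st(); cap('wrist','w9.png'); cap('top','t9.png'); cap('scene','s9.png')
jobs=dict(stone_thin=((.18,.066),0,.02,(.49,-.368,1)),stone_mid=((.18,.066),0,.032,(.52,-.172,16)),stone_thick=((.18,.066),0,.046,(.475,.357,8)))
for n,(d,z0,z1,i) in jobs.items():
    for cam in ("top","scene","wrist"):
        for t in ctrl.trace(cam,n)[:6]:
            p=ray(cam,t['position'],z1/2)
            if np.hypot(p[0]-i[0],p[1]-i[1])<.08 and t['region'].sum()>100:
                print(n,cam,fit([(calib(cam),t['region'])],i,d,z0,z1),round(t['p'],2)); break
to(.49,-.368,.075,1)
E
```

```text
t: 18.2
position: [0.4863, -0.4574, 0.1845]
eef_rot: [[-0.017, 1.0, -0.001], [1.0, 0.017, 0.002], [0.002, -0.001, -1.0]]
ft_force: [0.4, 0.7, -3.4]
gripper_width: 0.0239
pos [ 0.4863 -0.4574  0.1845] yaw 0.99 F [ 0.4  0.7 -3.4] w 0.0239 t 18.2
stone_thin scene [ 0.4923 -0.3671  2.7327  0.0715] 0.66
stone_thin wrist [ 0.4875 -0.3722  1.0113  0.0392] 0.98
stone_mid top [ 0.5226 -0.1733 16.4545  0.0727] 0.94
stone_mid scene [ 0.5221 -0.1696 17.1824  0.0572] 0.92
stone_thick top [0.4757 0.3566 9.7016 0.1082] 0.89
stone_thick scene [0.4758 0.3574 9.3716 0.0516] 0.96
row [ 91.    5.1 109.9] -0.0 | q6 -50.2 t 18.8
```

View pics/w9.png

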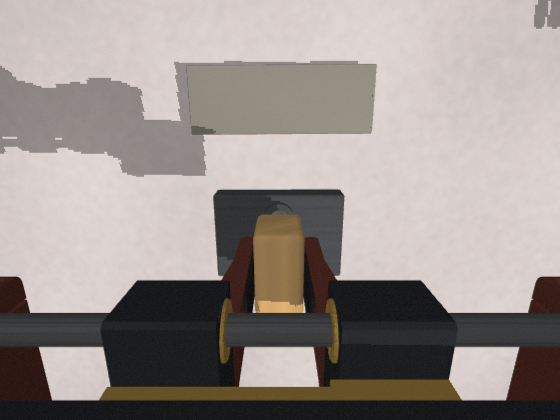

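View pics/s9.png

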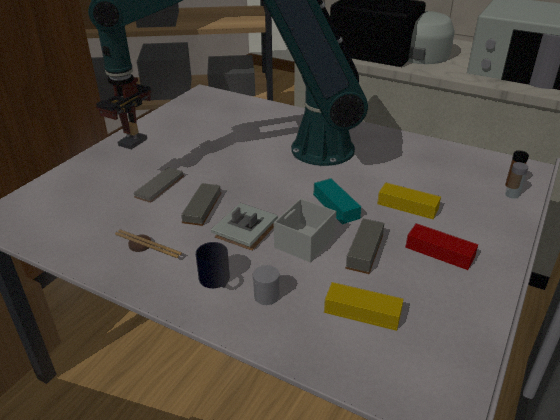

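```bash
python3 - <<'E'
from h import *
to(.4365,-.371,.070,1.2)
E
```

```text
row [ 88.9 -48.4 114.9] -0.2 | q6 -50.2 t 18.8
```

```bash
python3 -m jog '[[30,-15,10,-0.2,1],[65,-35,40,-0.2,1],[89,-48,75,-0.2,1],[89,-48,100,-0.2,1],[89,-48.5,112,-0.2,1],[89,-48.5,115,-0.2,1],[89,-48.5,115,-0.2,1]]'
python3 - <<'E'
from h import *
st(); cap('scene','s10.png'); to(.4365,-.371,.0552,1.2)
E
```

```text
t: 19.68
position: [0.4371, -0.3718, 0.0705]
eef_rot: [[-0.02, 1.0, 0.001], [1.0, 0.02, -0.001], [-0.001, 0.001, -1.0]]
ft_force: [-0.6, 0.6, -2.5]
gripper_width: 0.0242
pos [ 0.4371 -0.3718  0.0705] yaw 1.15 F [-0.6  0.6 -2.5] w 0.0242 t 19.68
row [ 0.9 -0.7 15.5] -0.1 | q6 -48.4 t 19.725
```

```bash
python3 - <<'E'
import cv2
im=cv2.imread('pics/s10.png'); cv2.imwrite('pics/s10c.png',cv2.resize(im[130:270,80:300],None,fx=3.4,fy=3.4))
E
```

```text
(no output)
```

View pics/s10c.png

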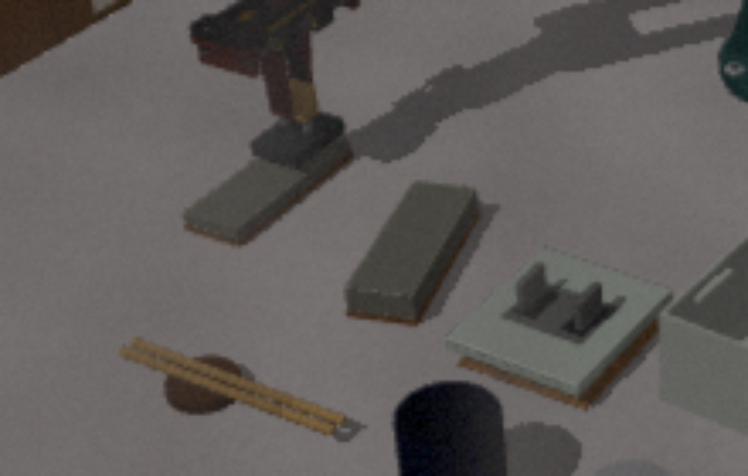

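```bash
python3 -m jog '[[0,0,3,0,1],[0,0,6,0,1],[0,0,8,0,1],[0,0,10,0,1],[0,0,12,0,1],[0,0,12,0,1],[0,0,12,0,1]]'
```

```text
t: 20.6
position: [0.4372, -0.3719, 0.0591]
eef_rot: [[-0.02, 1.0, 0.001], [1.0, 0.02, -0.001], [-0.001, 0.001, -1.0]]
ft_force: [-1.6, 0.6, 3.8]
gripper_width: 0.024
```

```bash
python3 -c "
from h import *
st()"
```

```text
pos [ 0.4372 -0.3719  0.0591] yaw 1.15 F [-1.6  0.6  3.8] w 0.024 t 20.6
```

```bash
python3 -m jog '[[0,0,2,0,1],[0,0,3.5,0,1],[0,0,4.2,0,1],[0,0,4.2,0,1],[0,0,4.2,0,1]]'
```

```text
t: 21.22
position: [0.4372, -0.3719, 0.0552]
eef_rot: [[-0.02, 1.0, 0.001], [1.0, 0.02, -0.001], [-0.001, 0.001, -1.0]]
ft_force: [-2.4, 2.1, 7.1]
gripper_width: 0.0239
```

```bash
python3 -m jog '[[0,-1,0.3,0,1],[0,0,0.3,0,1],[0,5,0.3,0,1],[0,14,0.3,0,1],[0,24,0.3,0,1],[0,34,0.3,0,1],[0,44,0.3,0,1],[0,54,0.3,0,1],[0,64,0.3,0,1],[0,74,0.3,0,1],[0,84,0.3,0,1],[0,94,0.3,0,1],[0,100,0.3,0,1],[0,103,0.3,0,1],[0,104,0.3,0,1],[0,104,0.3,0,1],[0,104,0.3,0,1],[0,104,0.3,0,1]]'
```

```text
t: 23.48
position: [0.5398, -0.3701, 0.0551]
eef_rot: [[-0.02, 1.0, -0.001], [1.0, 0.02, -0.002], [-0.001, -0.001, -1.0]]
ft_force: [-5.8, -0.3, 7.2]
gripper_width: 0.0238
```

```bash
python3 -c "
from h import *
st(); cap('scene','s11.png'); cap('wrist','w11.png')
im=cv2.imread('pics/s11.png'); cv2.imwrite('pics/s11c.png',cv2.resize(im[130:270,80:300],None,fx=3.4,fy=3.4))
to(.4365,-.372,.0552,1.2)"
```

```text
pos [ 0.5398 -0.3701  0.0551] yaw 1.17 F [-5.8 -0.3  7.2] w 0.0238 t 23.48
row [   0.2 -103.4    0. ] -0.0 | q6 -41.5 t 23.575
```

View pics/s11c.png

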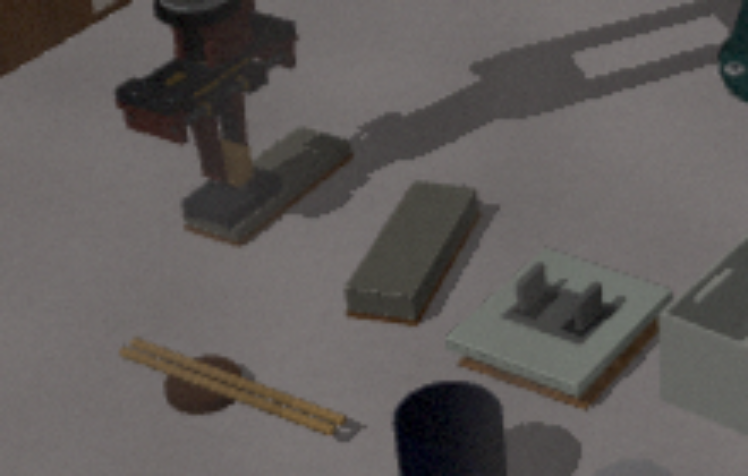

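View pics/w11.png

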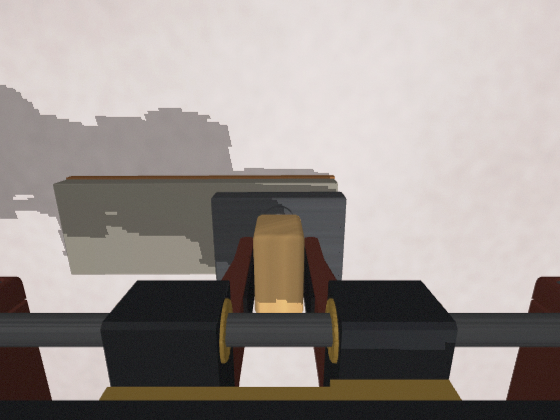

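```bash
python3 -m jog '[[0,0,0.3,0,1],[0,-5,0.3,0,1],[0,-14,0.3,0,1],[0,-24,0.3,0,1],[0,-34,0.3,0,1],[0,-44,0.3,0,1],[0,-54,0.3,0,1],[0,-64,0.3,0,1],[0,-74,0.3,0,1],[0,-84,0.3,0,1],[0,-94,0.3,0,1],[0,-100,0.3,0,1],[0,-103.5,0.3,0,1],[0,-105,0.3,0,1],[0,-105,0.3,0,1],[0,-105,0.3,0,1],[0,-105,0.3,0,1]]'
python3 -c "
from h import *
st(); cap('scene','s12.png'); cap('wrist','w12.png')"
```

```text
t: 25.7
position: [0.4387, -0.3752, 0.0565]
eef_rot: [[-0.02, 1.0, 0.006], [1.0, 0.02, -0.007], [-0.007, 0.006, -1.0]]
ft_force: [6.3, -1.3, 5.9]
gripper_width: 0.0238
pos [ 0.4387 -0.3752  0.0565] yaw 1.13 F [ 6.3 -1.3  5.9] w 0.0238 t 25.7
```

View pics/w12.png

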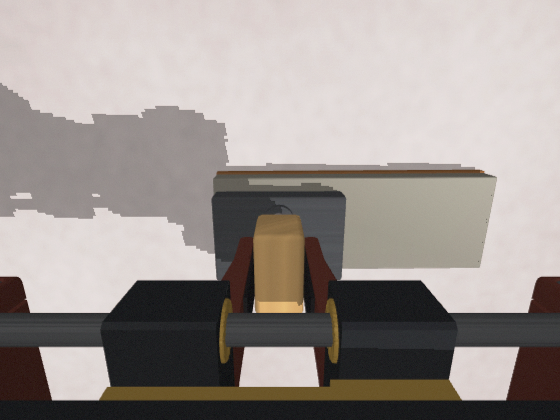

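```bash
python3 -m jog '[[2,-2,1,0,1],[2,-3,1.3,0,1],[2,-3,1.3,0,1],[2,-3,1.3,0,1]]'
```

```text
t: 26.3
position: [0.4385, -0.3751, 0.0564]
eef_rot: [[-0.019, 1.0, 0.012], [1.0, 0.019, -0.011], [-0.011, 0.011, -1.0]]
ft_force: [3.5, 0.8, 6.1]
gripper_width: 0.0235
```

```bash
python3 -c "
from h import *
s=ctrl.state();print(np.round(s['q'],2),np.round(s['joint_efforts'],1),np.round(s['dq'],2))"
```

```text
[-47.45  29.52  99.58   0.1   50.   -48.59] [ -1.6 -49.3 -15.7  -1.    0.6  -0.1] [-0.08 -0.13 -0.02 -0.04  0.04 -0.01]
```

```bash
python3 -m jog '[[3,-3,0.8,0,1],[3,-5,0.8,0,1],[3,-5,0.8,0,1],[3,-5,0.8,0,1]]'; python3 -c "
from h import *
s=ctrl.state();print(np.round(s['q'],2),np.round(s['joint_efforts'],1),np.round(s['dq'],2))"
```

```text
t: 26.8
position: [0.4371, -0.375, 0.0571]
eef_rot: [[-0.018, 1.0, 0.018], [1.0, 0.018, -0.016], [-0.016, 0.018, -1.0]]
ft_force: [5.1, -1.7, 6.0]
gripper_width: 0.0239
[-47.6   29.2  100.13   0.21  49.28 -48.77] [ -1.6 -48.6 -14.4  -1.1   1.3  -0.1] [ 0.05  0.01  0.01 -0.11 -0.05  0.04]
```

```bash
python3 -m jog '[[0,0,-3,0,1],[0,0,-8,0,1],[0,0,-20,0,1],[0,0,-50,0,1],[0,0,-80,0,1],[0,0,-80,0,1],[0,0,-80,0,1]]'; python3 -c "
from h import *
s=ctrl.state();print(np.round(s['q'],2),np.round(s['joint_efforts'],1),np.round(s['dq'],2)); cap('wrist','w13.png')"
```

```text
t: 27.68
position: [0.4352, -0.3733, 0.1362]
eef_rot: [[-0.018, 1.0, 0.018], [1.0, 0.018, -0.015], [-0.016, 0.017, -1.0]]
ft_force: [-1.3, 0.4, -3.9]
gripper_width: 0.0237
[-47.63  22.97  96.61   0.19  59.08 -48.75] [ -0.  -53.7 -25.1   0.1  -0.2   0. ] [-0.01  0.86  0.74  0.02  0.21  0.08]
```

View pics/w13.png

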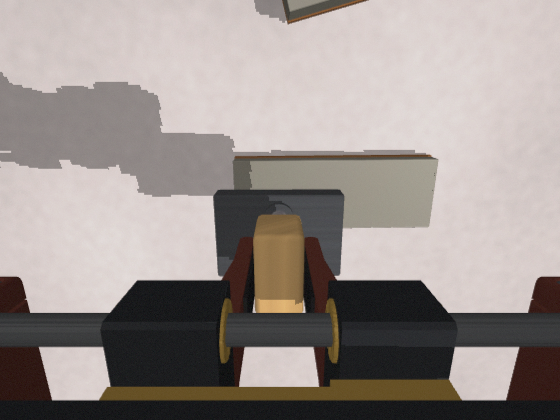

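```bash
python3 -m jog '[[0,0,-30,0,1],[0,0,-70,0,1],[0,0,-110,0,1],[0,0,-150,0,1],[0,0,-150,0,1],[0,0,-150,0,1],[0,0,-110,0,1],[0,0,-55,0,1],[0,0,0,0,1]]'; python3 -m jog '[[0,0,10,0,1],[0,0,10,0,1],[0,0,10,0,1]]'
```

```text
t: 28.85
position: [0.4336, -0.3716, 0.132]
eef_rot: [[-0.018, 1.0, 0.015], [1.0, 0.018, -0.012], [-0.012, 0.015, -1.0]]
ft_force: [0.6, -0.5, -4.1]
gripper_width: 0.0241
t: 29.22
position: [0.4348, -0.3729, 0.1237]
eef_rot: [[-0.018, 1.0, 0.017], [1.0, 0.018, -0.014], [-0.015, 0.017, -1.0]]
ft_force: [0.3, -0.7, -4.5]
gripper_width: 0.0237
```

```bash
python3 -c "
from h import *
for i in range(3): ctrl.capture('top')
s=ctrl.state();print(np.round(s['eef_rot'][:,2],4),np.round(s['q'],3),s['position'])
for i in range(3): ctrl.capture('top')
s=ctrl.state();print(np.round(s['eef_rot'][:,2],4),np.round(s['q'],3),s['position'])
"; python3 -m jog '[[40,40,0,0,1],[60,80,0,0,1]]';python3 -c "
from h import *
for i in range(4):
  s=ctrl.state();print(np.round(s['eef_rot'][:,2],4),np.round(s['q'],3),s['position']);ctrl.capture('top')
"
```

```text
[ 0.0171 -0.0146 -0.9997] [-47.627  23.827  97.333   0.189  57.561 -48.749] [ 0.43474247 -0.37274729  0.1239015 ]
[ 0.016  -0.0134 -0.9998] [-47.628  23.873  97.4     0.19   57.545 -48.751] [ 0.43418247 -0.37214252  0.1230681 ]
t: 29.78
position: [0.5133, -0.3094, 0.124]
eef_rot: [[-0.017, 1.0, 0.016], [1.0, 0.017, -0.013], [-0.013, 0.016, -1.0]]
ft_force: [0.7, -1.8, -3.5]
gripper_width: 0.024
[ 0.0158 -0.0129 -0.9998] [-3.7659e+01  2.5786e+01  9.3773e+01 -3.7000e-02  5.9276e+01 -3.8608e+01] [ 0.51332438 -0.30938301  0.12398252]
[ 0.0219 -0.0129 -0.9997] [-37.313  25.913  93.449   0.2    59.189 -38.447] [ 0.51932799 -0.30773541  0.12454644]
[ 0.0201 -0.0142 -0.9997] [-3.7467e+01  2.5871e+01  9.3545e+01  6.3000e-02  5.9176e+01 -3.8682e+01] [ 0.51725015 -0.30917029  0.12443033]
[ 0.0176 -0.0143 -0.9997] [-3.7594e+01  2.5848e+01  9.3649e+01 -3.9000e-02  5.9204e+01 -3.8769e+01] [ 0.5151142  -0.30992823  0.12406729]
```

```bash
python3 -m jog '[[-25,43,0,0,1],[-50,86,0,0,1],[-75,129,0,0,1],[-75,129,0,0,1],[-75,129,0,0,1],[-44,77,0,0,1],[-13,24,0,0,1],[18,-29,0,0,1]]';python3 -c "
from h import *
for i in range(2):
  s=ctrl.state();print(np.round(s['eef_rot'][:,2],4),np.round(s['q'],3),s['position']);ctrl.capture('top')
s=ctrl.state();print(np.round(s['eef_rot'][:,2],4),s['position'])
"
```

```text
t: 30.98
position: [0.4805, -0.2911, 0.123]
eef_rot: [[-0.019, 1.0, 0.015], [1.0, 0.02, -0.013], [-0.013, 0.014, -1.0]]
ft_force: [0.3, -0.0, -3.8]
gripper_width: 0.0239
[ 0.0147 -0.0132 -0.9998] [-3.8200e+01  2.3207e+01  9.8604e+01 -8.5000e-02  5.7059e+01 -3.9269e+01] [ 0.48054973 -0.29108526  0.12298341]
[-6.0e-04 -2.1e-03 -1.0e+00] [-38.228  22.875  99.769  -0.138  57.311 -39.307] [ 0.46826882 -0.28214468  0.11983449]
[ 0.0018 -0.0033 -1.    ] [ 0.47180433 -0.28433206  0.12039359]
```

```bash
python3 -m jog '[[-20,20,-20,0,1],[-40,20,-20,0,1],[-40,20,-20,0,1],[-40,20,-20,0,1],[-40,20,-20,0,1],[-40,20,-20,0,1]]';python3 -c "
from h import *
for i in range(3):
  s=ctrl.state();print(np.round(s['eef_rot'][:,2],4),np.round(s['q'],3),s['position']);ctrl.capture('wrist')
to(.52,-.172,.185,16.5)"
```

```text
t: 31.82
position: [0.4923, -0.3233, 0.1402]
eef_rot: [[-0.02, 1.0, 0.001], [1.0, 0.02, -0.003], [-0.003, 0.001, -1.0]]
ft_force: [-0.1, -0.3, -3.2]
gripper_width: 0.0239
[ 0.0011 -0.0026 -1.    ] [-3.9966e+01  2.4424e+01  9.3361e+01 -8.6000e-02  6.2069e+01 -4.1058e+01] [ 0.49225651 -0.32331231  0.14017778]
[ 0.0013 -0.0029 -1.    ] [-3.9964e+01  2.4420e+01  9.3346e+01 -8.7000e-02  6.2069e+01 -4.1060e+01] [ 0.4924112  -0.32342116  0.14030649]
[ 0.0015 -0.0031 -1.    ] [-3.9965e+01  2.4417e+01  9.3336e+01 -9.1000e-02  6.2069e+01 -4.1057e+01] [ 0.4924879  -0.32353208  0.14040142]
row [150.9  30.5 -45. ] -15.4 | q6 -41.1 t 31.975
```

```bash
python3 -m jog '[[10,10,-20,-5,1],[30,25,-40,-10,1],[50,30,-45,-15.4,1],[50,30,-45,-15.4,1],[50,30,-45,-15.4,1],[50,30,-45,-15.4,1]]'; python3 -c "
from h import *
st(); cap('wrist','w14.png'); cap('top','t14.png'); cap('scene','s14.png')
i=(.52,-.172,16);d=(.18,.066);z0,z1=0,.032
for n,i,z1 in(('stone_mid',i,.032),('stone_thin',(.489,-.37,1),.02)):
  for cam in ('top','scene','wrist'):
        for t in ctrl.trace(cam,n)[:6]:
            p=ray(cam,t['position'],z1/2)
            if np.hypot(p[0]-i[0],p[1]-i[1])<.08 and t['region'].sum()>100:
                print(n,cam,fit([(calib(cam),t['region'])],i,d,z0,z1),round(t['p'],2)); break
to(.52,-.172,.185,16.5)"
```

```text
t: 32.72
position: [0.521, -0.2735, 0.1849]
eef_rot: [[-0.283, 0.959, 0.001], [0.959, 0.283, -0.003], [-0.003, -0.0, -1.0]]
ft_force: [0.5, 0.6, -3.3]
gripper_width: 0.0238
pos [ 0.521  -0.2735  0.1849] yaw 16.44 F [ 0.5  0.6 -3.3] w 0.0238 t 32.73
stone_mid top [ 0.522  -0.1724 15.4491  0.0984] 0.66
stone_mid scene [ 0.523  -0.1694 16.4224  0.055 ] 0.81
stone_mid wrist [ 0.5201 -0.1727 16.5317  0.0397] 0.63
stone_thin scene [ 0.4875 -0.3662  2.8434  0.1059] 0.73
stone_thin wrist [ 0.4877 -0.3719 -0.5437  0.5623] 0.67
row [97.2 27.3  0. ] 0.0 | q6 -50.8 t 33.175
```

View pics/w14.png

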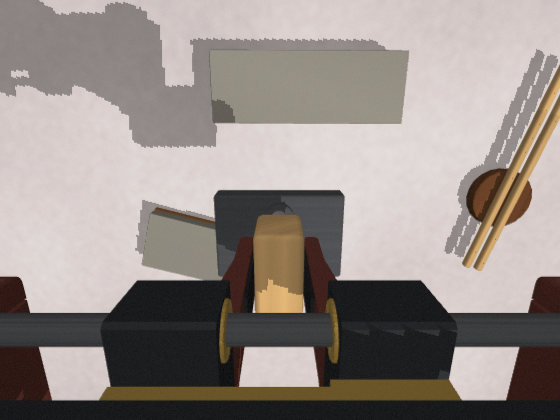

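```bash
python3 -c "
from h import *
to(.4717,-.1865,.080,16.5)"
```

```text
row [ 97.4 -23.2 105. ] 0.0 | q6 -50.8 t 33.175
```

```bash
python3 -m jog '[[30,-8,20,0,1],[65,-16,50,0,1],[97.4,-23.2,80,0,1],[97.4,-23.2,97,0,1],[97.4,-23.2,103,0,1],[97.4,-23.2,105,0,1],[97.4,-23.2,105,0,1],[97.4,-23.2,105,0,1]]'; python3 -c "
from h import *
st();to(.4717,-.1865,.0672,16.5)"
```

```text
t: 34.17
position: [0.4723, -0.1871, 0.0806]
eef_rot: [[-0.284, 0.959, 0.003], [0.959, 0.284, -0.004], [-0.004, 0.002, -1.0]]
ft_force: [-0.9, 0.9, -3.8]
gripper_width: 0.0237
pos [ 0.4723 -0.1871  0.0806] yaw 16.5 F [-0.9  0.9 -3.8] w 0.0237 t 34.17
row [ 0.8 -0.5 13.4] 0.0 | q6 -45.7 t 34.175
```

```bash
python3 -m jog '[[0.5,-0.5,4,0,1],[0.5,-0.5,7,0,1],[0.5,-0.5,9,0,1],[0.5,-0.5,11,0,1],[0.5,-0.5,12.5,0,1],[0.5,-0.5,13.5,0,1],[0.5,-0.5,13.5,0,1],[0.5,-0.5,13.5,0,1]]'; python3 -c "
from h import *
st();cap('wrist','w15.png');print(ctrl.state()['eef_rot'][:,2])"
```

```text
t: 35.17
position: [0.472, -0.187, 0.0676]
eef_rot: [[-0.284, 0.959, 0.003], [0.959, 0.284, -0.004], [-0.005, 0.002, -1.0]]
ft_force: [-2.2, 0.8, 7.4]
gripper_width: 0.0235
pos [ 0.472  -0.187   0.0676] yaw 16.51 F [-2.2  0.8  7.4] w 0.0235 t 35.17
[ 0.00328813 -0.00428216 -0.99998543]
```

View pics/w15.png

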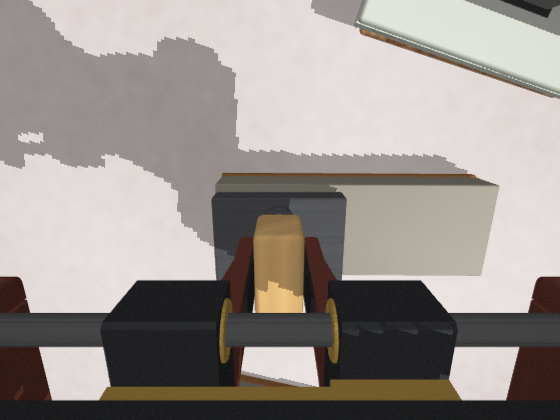

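```bash
python3 -m jog '[[0,6,0.3,0,1],[0,20,0.3,0,1],[0,35,0.3,0,1],[0,50,0.3,0,1],[0,65,0.3,0,1],[0,80,0.3,0,1],[0,94,0.3,0,1],[0,104,0.3,0,1],[0,104,0.3,0,1],[0,104,0.3,0,1],[0,104,0.3,0,1],[0,96,0.5,0,1],[0,82,0.7,0,1],[0,67,0.8,0,1],[0,52,0.8,0,1],[0,37,0.8,0,1],[0,22,0.8,0,1],[0,8,0.8,0,1],[0,-3,0.8,0,1],[0,-3,0.8,0,1]]'; python3 -c "
from h import *
st();cap('wrist','w16.png');print(ctrl.state()['eef_rot'][:,2]);st()"
```

```text
t: 37.72
position: [0.472, -0.1897, 0.0683]
eef_rot: [[-0.283, 0.959, 0.01], [0.959, 0.283, -0.008], [-0.01, 0.007, -1.0]]
ft_force: [2.3, -2.1, 6.7]
gripper_width: 0.024
pos [ 0.472  -0.1897  0.0683] yaw 16.47 F [ 2.3 -2.1  6.7] w 0.024 t 37.73
[ 0.00929236 -0.00758793 -0.99992804]
pos [ 0.472  -0.1897  0.0683] yaw 16.49 F [ 2.5 -1.9  6.8] w 0.0239 t 37.77
```

View pics/w16.png

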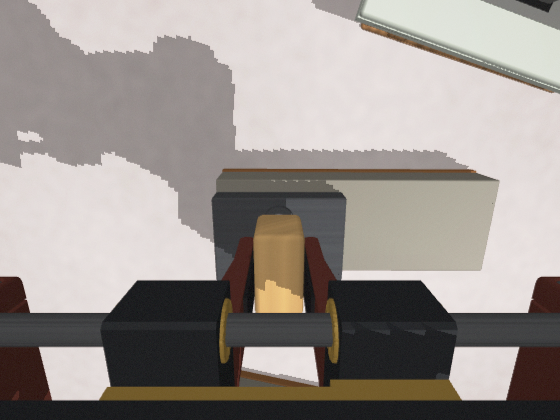

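```bash
python3 -m jog '[[0,0,-3,0,1],[0,0,-12,0,1],[0,0,-40,0,1],[0,0,-80,0,1],[0,0,-120,0,1],[0,0,-150,0,1],[0,0,-150,0,1],[0,0,-150,0,1]]'; python3 -c "
from h import *
st();print(ctrl.state()['eef_rot'][:,2]);to(.60,.27,.22,8.7)"
```

```text
t: 38.78
position: [0.4697, -0.188, 0.2168]
eef_rot: [[-0.284, 0.959, 0.007], [0.959, 0.284, -0.006], [-0.008, 0.005, -1.0]]
ft_force: [-0.3, -0.3, -3.9]
gripper_width: 0.024
pos [ 0.4697 -0.188   0.2168] yaw 16.49 F [-0.3 -0.3 -3.9] w 0.024 t 38.77
[ 0.00737443 -0.00645973 -0.99995194]
row [402.2 255.   -5.2] 7.8 | q6 -46.0 t 38.775
```

```bash
python3 -m jog '[[-30,40,0,0,1],[-62,78,0,0,1],[-74,94,0,0,1],[-74,94,0,0,1],[-74,94,0,0,1],[-37,47,0,0,1],[0,0,0,0,1]]';python3 -c "
from h import *
for i in range(3):
  s=ctrl.state();print(np.round(s['eef_rot'][:,2],4));
  if i==2:break
  ctrl.capture('top')
  if abs(ctrl.state()['eef_rot'][0,2])<.0025: break
s=ctrl.state();print(np.round(s['eef_rot'][:,2],4),s['position']);to(.45,.25,.22,8.7)
"
```

```text
t: 39.65
position: [0.4669, -0.1868, 0.2159]
eef_rot: [[-0.284, 0.959, 0.005], [0.959, 0.284, -0.006], [-0.007, 0.004, -1.0]]
ft_force: [0.2, -0.2, -2.7]
gripper_width: 0.0239
[ 0.0055 -0.0055 -1.    ]
[-0.0083  0.0014 -1.    ]
[-4.9e-03  1.0e-04 -1.0e+00]
[-4.9e-03  1.0e-04 -1.0e+00] [ 0.4590519  -0.18233703  0.21407656]
row [417.1 114.   -5.8] 7.8 | q6 -46.0 t 39.75
```

```bash
python3 -c "
from h import *
ctrl.capture('top')
s=ctrl.state();print(np.round(s['eef_rot'][:,2],4),s['position']);to(.45,.25,.22,8.7)
"
```

```text
[ 0.0019 -0.0034 -1.    ] [ 0.46383513 -0.18488932  0.21556051]
row [420.9 110.1  -6. ] 7.8 | q6 -46.0 t 39.8
```

```bash
python3 -m jog '[[20,5,-5,1,1],[60,16,-5,2,1],[110,29,-6,4,1],[160,42,-6,6,1],[210,55,-6,7.8,1],[260,68,-6,7.8,1],[310,81,-6,7.8,1],[360,94,-6,7.8,1],[400,105,-6,7.8,1],[421,110,-6,7.8,1],[421,110,-6,7.8,1],[421,110,-6,7.8,1],[421,110,-6,7.8,1]]';  python3 -c "
from h import *
st(); print(np.round(ctrl.state()['eef_rot'][:,2],4)); cap('wrist','w17.png'); cap('top','t17.png'); cap('scene','s17.png')
d=(.18,.066);z0=0
for n,i,z1 in(('stone_thick',(.4755,.357,9),.046),('stone_thin',(.489,-.37,1),.02),('stone_mid',(.52,-.172,16.5),.032)):
  for cam in ('top','scene','wrist'):
        for t in ctrl.trace(cam,n)[:6]:
            p=ray(cam,t['position'],z1/2)
            if np.hypot(p[0]-i[0],p[1]-i[1])<.08 and t['region'].sum()>100:
                print(n,cam,fit([(calib(cam),t['region'])],i,d,z0,z1),round(t['p'],2)); break
"
```

```text
t: 41.42
position: [0.45, 0.2491, 0.22]
eef_rot: [[-0.15, 0.989, 0.002], [0.989, 0.15, -0.004], [-0.004, 0.001, -1.0]]
ft_force: [0.1, 0.5, -4.0]
gripper_width: 0.0242
pos [0.45   0.2491 0.22  ] yaw 8.61 F [ 0.1  0.5 -4. ] w 0.0242 t 41.42
[ 0.0019 -0.0037 -1.    ]
stone_thick scene [0.4766 0.357  8.9789 0.0378] 0.96
stone_thick wrist [0.4742 0.3561 8.6172 0.0456] 0.91
stone_thin top [ 0.4892 -0.3711  0.4862  0.0735] 0.93
stone_thin scene [ 0.4928 -0.3668  2.8734  0.065 ] 0.86
stone_mid top [ 0.5195 -0.173  16.7691  0.0832] 0.66
stone_mid scene [ 0.5173 -0.1732 19.0057  0.0891] 0.75
```

View pics/w17.png

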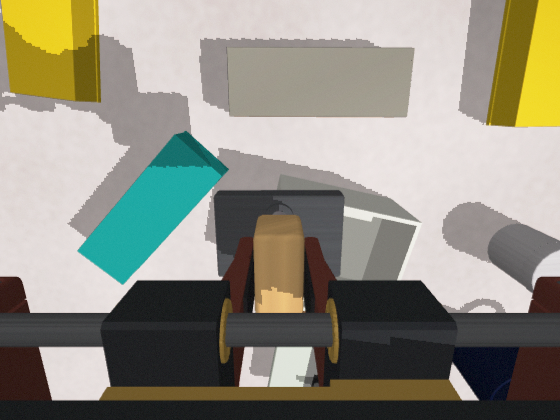

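View pics/s17.png

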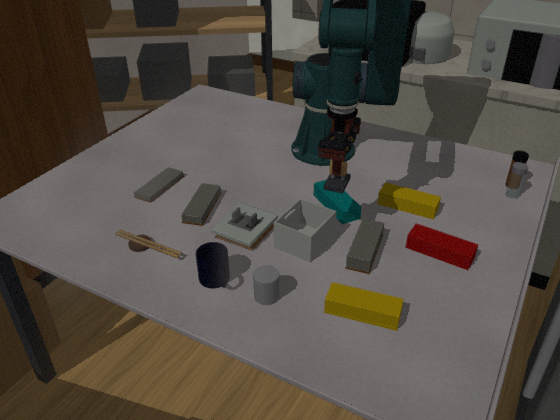

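```bash
python3 -c "
from h import *
to(.4248,.3489,.095,8.8)"
```

```text
row [102.  -10.1 124.7] -0.1 | q6 12.9 t 42.025
```

```bash
python3 -m jog '[[30,-3,20,0,1],[65,-6,45,0,1],[102,-10,75,0,1],[102,-10,105,0,1],[102,-10,120,0,1],[102,-10,124.5,0,1],[102,-10,124.5,0,1],[102,-10,124.5,0,1]]'; python3 -c "
from h import *
st();to(.4248,.3489,.0812,8.8)"
```

```text
t: 43.02
position: [0.4258, 0.3492, 0.0963]
eef_rot: [[-0.15, 0.989, 0.004], [0.989, 0.15, -0.002], [-0.003, 0.003, -1.0]]
ft_force: [0.5, 0.1, -3.3]
gripper_width: 0.0238
pos [0.4258 0.3492 0.0963] yaw 8.64 F [ 0.5  0.1 -3.3] w 0.0238 t 43.02
row [-0.1 -1.1 15.1] -0.2 | q6 23.8 t 43.025
```

```bash
python3 -m jog '[[0,-1,5,-0.2,1],[0,-1,8,-0.2,1],[0,-1,10,-0.2,1],[0,-1,12,-0.2,1],[0,-1,14,-0.2,1],[0,-1,15.2,-0.2,1],[0,-1,15.2,-0.2,1],[0,-1,15.2,-0.2,1]]'; python3 -c "
from h import *
st();cap('wrist','w18.png');print(ctrl.state()['eef_rot'][:,2])"
```

```text
t: 44.02
position: [0.4251, 0.3489, 0.0816]
eef_rot: [[-0.154, 0.988, 0.004], [0.988, 0.154, -0.002], [-0.003, 0.004, -1.0]]
ft_force: [-0.2, -2.6, 7.4]
gripper_width: 0.0239
pos [0.4251 0.3489 0.0816] yaw 8.85 F [-0.2 -2.6  7.4] w 0.0239 t 44.02
[ 0.00408101 -0.00229532 -0.99998904]
```

View pics/w18.png

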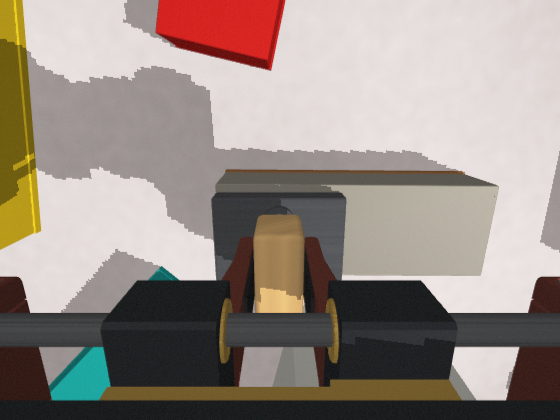

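```bash
python3 -m jog '[[0,6,0.3,0,1],[0,20,0.4,0,1],[0,35,0.5,0,1],[0,50,0.5,0,1],[0,65,0.6,0,1],[0,80,0.6,0,1],[0,94,0.7,0,1],[0,104,0.7,0,1],[0,104,0.7,0,1],[0,104,0.7,0,1],[0,104,0.7,0,1],[0,96,0.8,0,1],[0,82,0.9,0,1],[0,67,0.9,0,1],[0,52,0.9,0,1],[0,37,0.8,0,1],[0,22,0.8,0,1],[0,8,0.8,0,1],[0,-3,0.8,0,1],[0,-3,0.8,0,1]]'; python3 -c "
from h import *
st();cap('wrist','w19.png');print(ctrl.state()['eef_rot'][:,2]);cap('top','t19.png');cap('scene','s19.png');st()"
```

```text
t: 46.58
position: [0.4247, 0.3503, 0.0825]
eef_rot: [[-0.154, 0.988, 0.01], [0.988, 0.154, 0.002], [-0.0, 0.01, -1.0]]
ft_force: [2.7, 0.1, 6.2]
gripper_width: 0.0239
pos [0.4247 0.3503 0.0825] yaw 8.84 F [2.7 0.1 6.2] w 0.0239 t 46.58
[ 0.00941098  0.0013982  -0.99995474]
pos [0.4247 0.3503 0.0823] yaw 8.83 F [1.6 1.4 6.2] w 0.0239 t 46.73
```

View pics/w19.png

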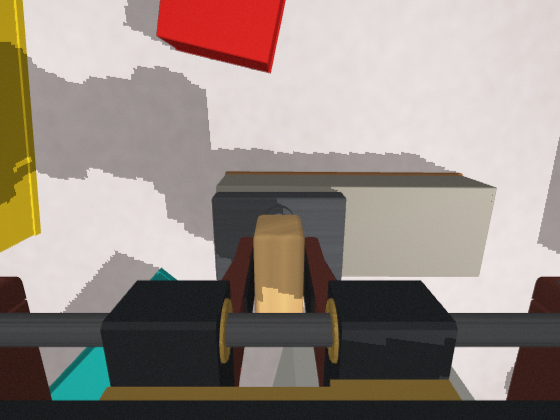

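```bash
python3 -m jog '[[0,0,-3,0,1],[0,0,-12,0,1],[0,0,-40,0,1],[0,0,-80,0,1],[0,0,-120,0,1],[0,0,-140,0,1],[0,0,-140,0,1],[0,0,-140,0,1]]'; python3 -c "
from h import *
st();print(ctrl.state()['eef_rot'][:,2]);to(.514,.188,.22,-3.2)"
```

```text
t: 47.72
position: [0.4225, 0.3496, 0.221]
eef_rot: [[-0.153, 0.988, 0.007], [0.988, 0.153, 0.0], [-0.001, 0.007, -1.0]]
ft_force: [0.0, -0.0, -4.1]
gripper_width: 0.0236
pos [0.4225 0.3496 0.221 ] yaw 8.83 F [ 0.  -0.  -4.1] w 0.0236 t 47.73
[ 7.21227281e-03  1.88073022e-04 -9.99973974e-01]
row [-173.7   65.6    1.6] 12.0 | q6 23.8 t 47.725
```

```bash
python3 -m jog '[[-30,35,0,3,1],[-65,80,0,6,1],[-105,130,0,9,1],[-140,175,0,12,1],[-150,187,0,12,1],[-150,187,0,12,1],[-150,187,0,12,1],[-162,127,1,12,1],[-174,66,1.6,12,1]]';python3 -c "
from h import *
for i in range(6):
  s=ctrl.state();print(np.round(s['eef_rot'][:,2],4))
  if i>1 and s['eef_rot'][0,2]>-.002: break
  ctrl.capture('top')
st()
to(.514,.188,.12,-3.2)
"
```

```text
t: 48.85
position: [0.5115, 0.1885, 0.2195]
eef_rot: [[0.053, 0.999, 0.006], [0.999, -0.053, 0.0], [0.001, 0.006, -1.0]]
ft_force: [-0.0, 0.8, -3.8]
gripper_width: 0.0235
[ 6.1e-03  3.0e-04 -1.0e+00]
[-0.0107 -0.0044 -0.9999]
[-0.0073 -0.0031 -1.    ]
[ 7.e-04 -1.e-03 -1.e+00]
pos [0.5073 0.1875 0.2189] yaw -3.05 F [ 1.6 -0.3 -3.6] w 0.0238 t 49.0
row [ 0.9  6.6 98.9] 0.1 | q6 16.1 t 49.0
```

```bash
python3 -m jog '[[1,6.6,0,0,1],[1,6.6,20,0,1],[1,6.6,50,0,1],[1,6.6,75,0,1],[1,6.6,75,0,1],[1,6.6,75,0,1]]';python3 -c "
from h import *
st(); cap('wrist','w20.png'); cap('scene','s20.png')
for t in ctrl.trace('wrist','canister')[:1]: print(t['p'],t['region'].sum(),fit([(calib('wrist'),t['region'])],(.517,.187,-3),(.14,.12),.0,.09))
to(.514,.188,.0455,-3.2)
"
```

```text
t: 49.75
position: [0.5154, 0.1888, 0.1448]
eef_rot: [[0.053, 0.999, 0.002], [0.999, -0.053, -0.0], [-0.0, 0.002, -1.0]]
ft_force: [-0.2, 0.9, -3.2]
gripper_width: 0.0239
pos [0.5154 0.1888 0.1448] yaw -3.03 F [-0.2  0.9 -3.2] w 0.0239 t 49.75
0.93 18136 [ 0.5167  0.1879 -3.9517  0.4483]
row [-0.6 -1.5 99.7] 0.2 | q6 16.0 t 49.9
```

View pics/w20.png

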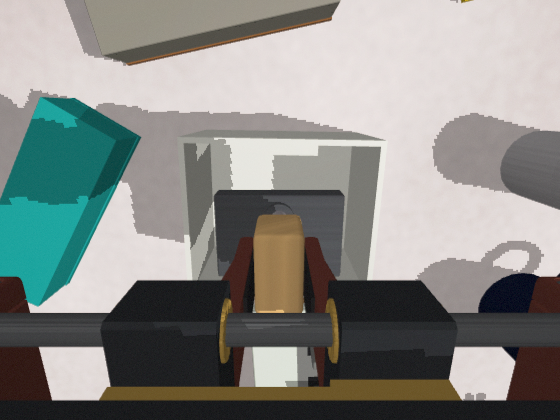

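```bash
python3 -m jog '[[-0.5,-1.5,20,0,1],[-0.5,-1.5,50,0,1],[-0.5,-1.5,75,0,1],[-0.5,-1.5,90,0,1],[-0.5,-1.5,96,0,1],[-0.5,-1.5,98,0,1],[-0.5,-1.5,99,0,1],[-0.5,-1.5,99.7,0,1],[-0.5,-1.5,99.7,0,1]]';python3 -c "
from h import *
st()"
```

```text
t: 51.02
position: [0.5145, 0.1882, 0.046]
eef_rot: [[0.053, 0.999, 0.004], [0.999, -0.053, -0.0], [0.0, 0.004, -1.0]]
ft_force: [0.3, -1.2, -1.6]
gripper_width: 0.0237
pos [0.5145 0.1882 0.046 ] yaw -3.04 F [ 0.3 -1.2 -1.6] w 0.0237 t 51.02
```

```bash
python3 -m jog '[[0,0,0.6,0,1],[0,0,1,0,1],[0,0,1,0,1],[0,0,1,0,0.2],[0,0,1,0,-0.1],[0,0,1,0,-0.36],[0,0,1,0,-0.36],[0,0,1,0,-0.36],[0,0,-10,0,-0.36],[0,0,-40,0,-0.36],[0,0,-90,0,-0.36],[0,0,-140,0,-0.36],[0,0,-170,0,-0.36],[0,0,-170,0,-0.36],[0,0,-170,0,-0.36]]';python3 -c "
from h import *
st(); cap('wrist','w21.png');print(ctrl.state()['eef_rot'][:,2])
to(.556,.010,.22,90)"
```

```text
t: 52.9
position: [0.5131, 0.188, 0.2154]
eef_rot: [[0.053, 0.999, 0.003], [0.999, -0.053, -0.0], [-0.0, 0.003, -1.0]]
ft_force: [-0.3, 0.1, 0.7]
gripper_width: 0.0595
pos [0.5131 0.188  0.2154] yaw -3.05 F [-0.3  0.1  0.7] w 0.0595 t 52.9
[ 2.13231555e-03 -6.11233258e-04 -9.99997540e-01]
row [-175.4   52.7   -5. ] 87.0 | q6 16.0 t 52.95
```

View pics/w21.png

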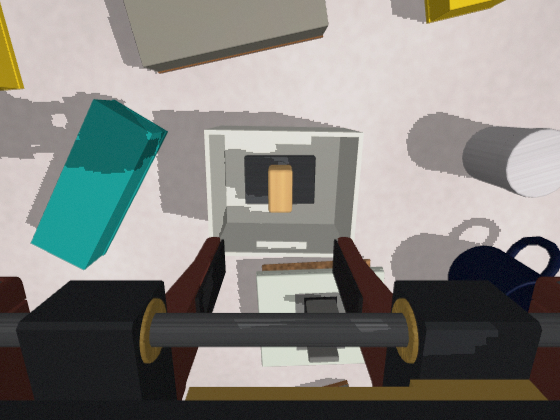

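```bash
python3 -m jog '[[0,0,-5,-10,-1],[-30,9,-5,-20,-1],[-60,18,-5,-30,-1],[-90,27,-5,-40,-1],[-120,36,-5,-50,-1],[-150,45,-5,-60,-1],[-175,53,-5,-70,-1],[-175,53,-5,-80,-1],[-175,53,-5,-90,-1],[-175,53,-5,-93,-1],[-175,53,-5,-93,-1],[-175,53,-5,-93,-1],[-175,53,-5,-93,-1]]';python3 -c "
from h import *
st(); im=cap('wrist','w22.png')
L=(.556,.010,0)
ctrl.capture('scene')
for cam in('wrist','scene'):
  for t in ctrl.trace(cam,'lid')[:1]: print(t['p'],t['region'].sum(),fit([(calib(cam),t['region'])],L,(.154,.133),.021,.034))
for p in ctrl.trace('wrist','button_a')[:3]: print(p['p'],p['position'],p['region'].sum())
for y in(-.033,.033,-.025,.025): print(y,np.round(proj('wrist',[.556,.010+y,.066])))
print(ctrl.state()['eef_rot'][:,2])
to(.556,.010,.042,90)"
```

```text
t: 54.58
position: [0.5561, 0.0104, 0.2196]
eef_rot: [[-1.0, 0.001, 0.001], [0.001, 1.0, -0.001], [-0.001, -0.001, -1.0]]
ft_force: [0.2, 0.5, -0.5]
gripper_width: 0.088
pos [0.5561 0.0104 0.2196] yaw 89.92 F [ 0.2  0.5 -0.5] w 0.088 t 54.58
0.69 16197 [ 0.5569  0.0095 -0.3552  0.026 ]
0.94 1675 [ 0.559   0.0121 -0.9726  0.0401]
0.83 [188.3, 305.3] 323
0.75 [189.3, 250.7] 343
-0.033 [189. 246.]
0.033 [189. 311.]
-0.025 [189. 254.]
0.025 [189. 303.]
[ 2.18645519e-03 -6.58559604e-04 -9.99997393e-01]
row [  0.7  -0.3 178. ] -0.1 | q6 -96.0 t 54.825
```

View pics/w22.png

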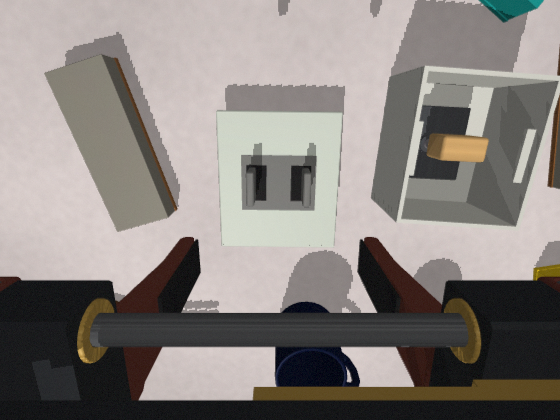

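```bash
python3 -m jog '[[0,0,30,0,-1],[0,0,75,0,-1],[0.5,0,120,0,-1],[0.5,0,155,0,-1],[0.5,0,172,0,-1],[0.5,0,177,0,-1],[0.5,0,177.5,0,-1],[0.5,0,177.5,0,-0.5],[0.5,0,177.5,0,0],[0.5,0,177.5,0,0.5],[0.5,0,177.5,0,1],[0.5,0,177.5,0,1],[0.5,0,177.5,0,1],[0.5,0,177.5,0,1],[0.5,0,177.5,0,1]]';python3 -c "
from h import *
st();print(ctrl.state()['eef_rot'][:,2])"
```

```text
t: 56.7
position: [0.557, 0.0101, 0.0432]
eef_rot: [[-1.0, 0.001, 0.004], [0.001, 1.0, -0.001], [-0.004, -0.001, -1.0]]
ft_force: [-0.3, -1.3, 5.7]
gripper_width: 0.044
pos [0.557  0.0101 0.0432] yaw 89.96 F [-0.3 -1.3  5.7] w 0.044 t 56.7
[ 3.70881518e-03 -9.79526003e-04 -9.99992643e-01]
```

```bash
python3 -m jog '[[0,0,-5,0,1],[0,0,-20,0,1],[0,0,-50,0,1],[0,0,-90,0,1],[0,0,-130,0,1],[0,0,-165,0,1],[0,0,-175,0,1],[0,0,-175,0,1],[0,0,-175,0,1]]';python3 -c "
from h import *
st();print(ctrl.state()['eef_rot'][:,2]);to(.517,.1873,.22,86.7)"
```

```text
t: 57.82
position: [0.5551, 0.0104, 0.2166]
eef_rot: [[-1.0, 0.001, 0.001], [0.001, 1.0, -0.001], [-0.001, -0.001, -1.0]]
ft_force: [0.4, -0.7, -2.8]
gripper_width: 0.0439
pos [0.5551 0.0104 0.2166] yaw 89.95 F [ 0.4 -0.7 -2.8] w 0.0439 t 57.83
[ 7.13493128e-04 -6.27376094e-04 -9.99999549e-01]
row [ 38.3 176.9  -3.6] 3.3 | q6 -96.0 t 57.825
```

```bash
python3 -m jog '[[8,35,-3,1,1],[16,75,-3,2,1],[25,115,-3,3.3,1],[34,155,-3,3.3,1],[38,177,-3,3.3,1],[38,177,-3,3.3,1],[38,177,20,3.3,1],[38,177,50,3.3,1],[38,177,65,3.3,1],[38,177,70,3.3,1],[38,177,70,3.3,1],[38,177,70,3.3,1]]';python3 -c "
from h import *
st();cap('wrist','w23.png');cap('scene','s23.png');print(ctrl.state()['eef_rot'][:,2]);to(.517,.1873,.105,86.7)
s=ctrl.state()['position'];z=s[2]-.0152
for cam in('wrist','scene'):
  for t in ctrl.trace(cam,'lid')[:1]: print(t['p'],t['region'].sum(),fit([(calib(cam),t['region'])],(.517,.187,-3),(.154,.133),z-.007,z+.006))
im=cv2.imread('pics/s23.png');cv2.imwrite('pics/s23c.png',cv2.resize(im[140:290,230:430],None,fx=4,fy=4))"
```

```text
t: 59.32
position: [0.5181, 0.1875, 0.1473]
eef_rot: [[-0.998, 0.058, 0.002], [0.058, 0.998, -0.0], [-0.002, -0.0, -1.0]]
ft_force: [0.3, -0.4, -1.9]
gripper_width: 0.0443
pos [0.5181 0.1875 0.1473] yaw 86.65 F [ 0.3 -0.4 -1.9] w 0.0443 t 59.33
[ 2.36765558e-03 -2.97663321e-04 -9.99997153e-01]
row [ 1.1 -0.3 42.3] -0.0 | q6 -73.9 t 59.425
0.67 42590 [ 0.5175  0.1881 -3.9113  0.2685]
0.55 1515 [ 0.5142  0.1877 -5.2747  0.1937]
```

View pics/w23.png

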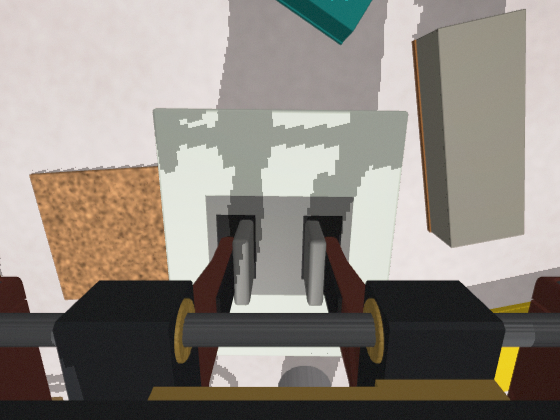

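View pics/s23c.png

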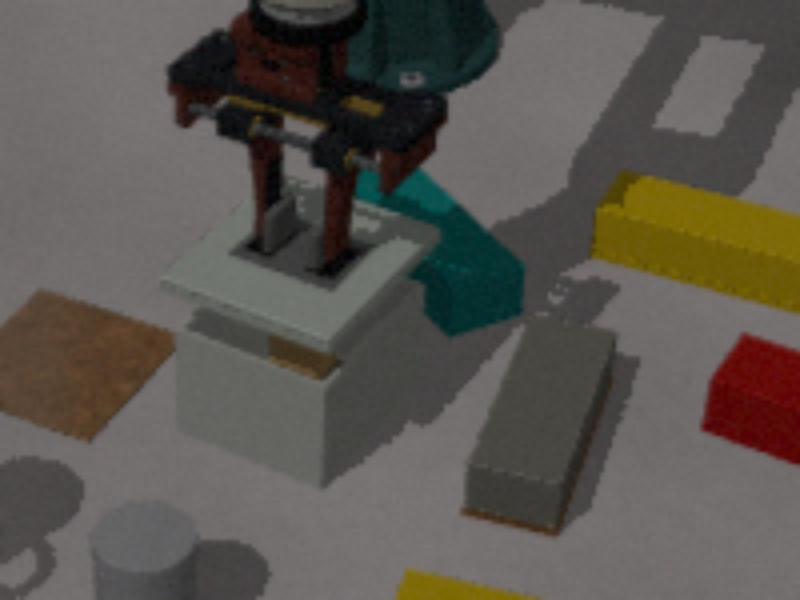

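```bash
python3 -m jog '[[1,0,8,0,1],[1,0,16,0,1],[1,0,23,0,1],[1,0,29,0,1],[1,0,34,0,1],[1,0,37,0,1],[1,0,38,0,1],[1,0,38,0,1]]';python3 -c "
from h import *
st()"
```

```text
t: 60.52
position: [0.5169, 0.1876, 0.1091]
eef_rot: [[-0.998, 0.058, 0.002], [0.058, 0.998, -0.0], [-0.002, -0.0, -1.0]]
ft_force: [0.5, 0.2, -2.1]
gripper_width: 0.0437
pos [0.5169 0.1876 0.1091] yaw 86.66 F [ 0.5  0.2 -2.1] w 0.0437 t 60.52
```

```bash
python3 -m jog '[[0,0,1.5,0,1],[0,0,3,0,1],[0,0,4,0,1],[0,0,4.7,0,1],[0,0,4.7,0,1],[0,0,4.7,0,1]]';python3 -c "
from h import *
st()"
```

```text
t: 61.28
position: [0.517, 0.1876, 0.1056]
eef_rot: [[-0.998, 0.058, 0.003], [0.058, 0.998, -0.0], [-0.003, -0.0, -1.0]]
ft_force: [-3.4, 0.2, 9.5]
gripper_width: 0.044
pos [0.517  0.1876 0.1056] yaw 86.67 F [-3.4  0.2  9.5] w 0.044 t 61.27
```

```bash
python3 -m jog '[[0,0,0.5,0,1],[0,0,0.5,0,0.3],[0,0,0.5,0,-0.1],[0,0,0.5,0,-0.4],[0,0,0.3,0,-0.7],[0,0,0,0,-1],[0,0,0,0,-1],[0,0,0,0,-1]]';python3 -c "
from h import *
st();cap('wrist','w24.png');cap('scene','s24.png');to(.517,.187,.25,86.7)
im=cv2.imread('pics/s24.png');cv2.imwrite('pics/s24c.png',cv2.resize(im[140:290,230:430],None,fx=4,fy=4))"
```

```text
t: 62.28
position: [0.517, 0.1876, 0.1054]
eef_rot: [[-0.998, 0.058, 0.003], [0.058, 0.998, -0.0], [-0.003, -0.0, -1.0]]
ft_force: [-0.1, 0.2, 0.1]
gripper_width: 0.0872
pos [0.517  0.1876 0.1054] yaw 86.67 F [-0.1  0.2  0.1] w 0.0872 t 62.27
row [  -0.4   -0.6 -144.5] -0.0 | q6 -73.8 t 62.375
```

View pics/w24.png

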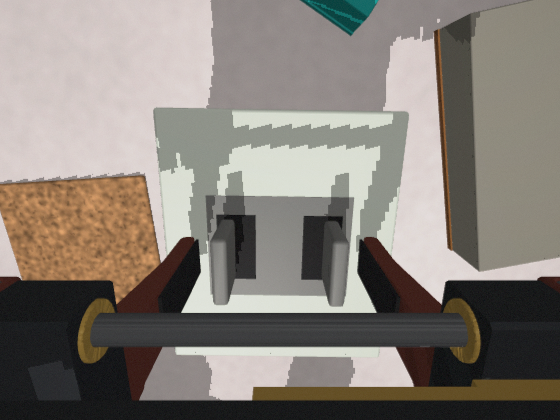

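View pics/s24c.png

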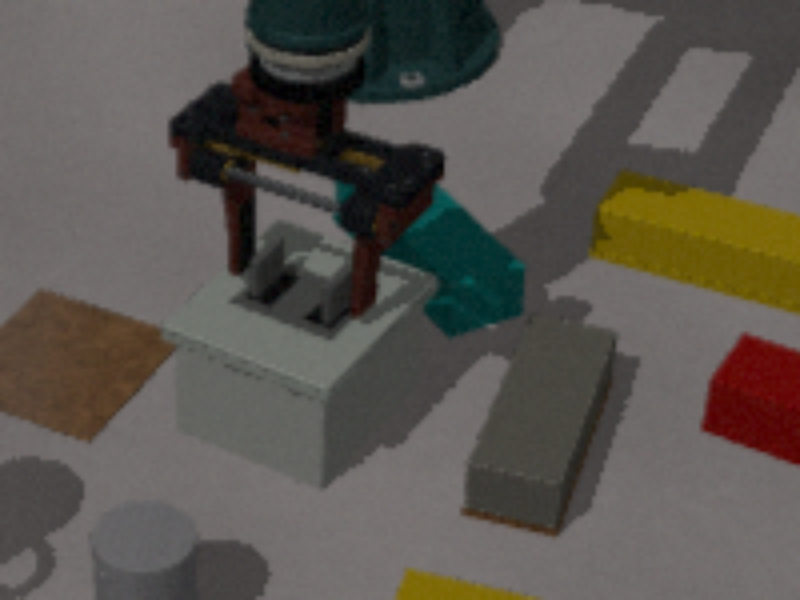

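```bash
python3 -m jog '[[0,0,-10,0,-1],[0,0,-40,0,-1],[0,0,-80,0,-1],[0,0,-120,0,-1],[0,0,-144,0,-1],[0,0,-144,0,-1],[0,0,-144,0,-1],[0,0,-144,0,-1]]';python3 -c "
from h import *
st();cap('wrist','w25.png');cap('scene','s25.png');cap('top','t25.png')
for t in ctrl.trace('wrist','lid')[:1]: print(t['p'],fit([(calib('wrist'),t['region'])],(.517,.187,-3),(.154,.133),.083,.096))
for y in(-.033,.033):
  a=np.radians(-3.5); print(y,np.round(proj('wrist',[.517-np.sin(a)*y,.187+np.cos(a)*y,.128])))
for n,i,z in(('mug',(.768,.045),0),('tin',(.764,.203),0),('chopsticks',(.765,-.22),0)):
  for cam in('top','scene'):
    d=ctrl.mark_of(cam,n)
    if d: print(n,cam,np.round(ray(cam,d[0]['position'],z),3))
d=(.18,.066)
for n,i,z1 in(('stone_thick',(.4755,.357,9),.046),('stone_thin',(.489,-.37,1),.02),('stone_mid',(.52,-.172,16.5),.032)):
  for cam in ('top','scene'):
        for t in ctrl.trace(cam,n)[:6]:
            p=ray(cam,t['position'],z1/2)
            if np.hypot(p[0]-i[0],p[1]-i[1])<.08 and t['region'].sum()>100:
                print(n,cam,fit([(calib(cam),t['region'])],i,d,0,z1),round(t['p'],2)); break
"
```

```text
t: 63.38
position: [0.5157, 0.1874, 0.248]
eef_rot: [[-0.998, 0.058, 0.0], [0.058, 0.998, -0.001], [-0.0, -0.001, -1.0]]
ft_force: [-0.2, 0.0, -0.2]
gripper_width: 0.0883
pos [0.5157 0.1874 0.248 ] yaw 86.66 F [-0.2  0.  -0.2] w 0.0883 t 63.38
0.64 [ 0.5178  0.1873 -4.1862  0.0136]
-0.033 [199. 242.]
0.033 [199. 314.]
mug top [0.767 0.04  0.   ]
mug scene [0.768 0.045 0.   ]
tin top [0.536 0.197 0.   ]
tin scene [0.76  0.196 0.   ]
chopsticks top [ 0.762 -0.217  0.   ]
chopsticks scene [ 0.761 -0.233  0.   ]
stone_thick top [ 0.4754  0.3605 13.5567  0.2514] 0.98
stone_thick scene [ 0.4753  0.3579 10.0433  0.0715] 0.57
stone_thin top [ 0.4891 -0.3694 -0.6296  0.0766] 0.59
stone_thin scene [ 0.4887 -0.3684  2.0449  0.0445] 0.78
stone_mid scene [ 0.5216 -0.1679 16.5833  0.0856] 0.88
```

View pics/w25.png

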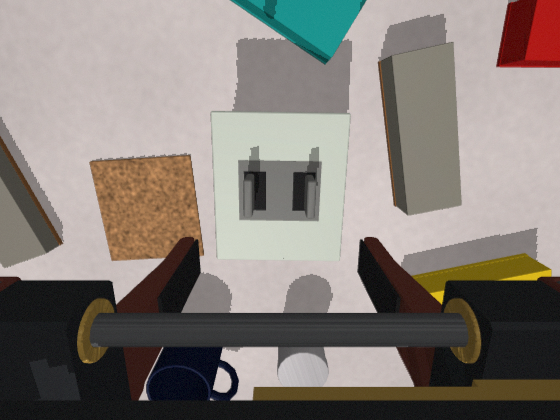

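View pics/s25.png

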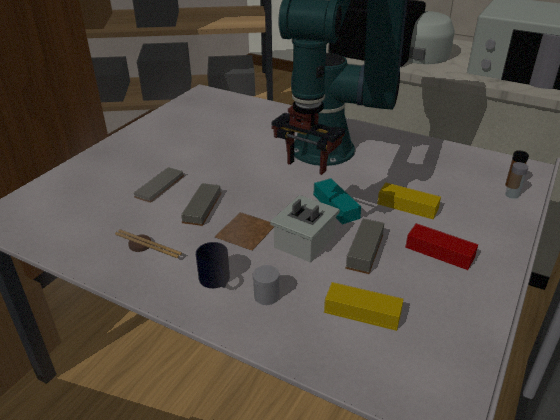

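```bash
python3 -c "
from h import *
print(ctrl.sign_off())"
```

```text
the job is handed in; nothing more can be done
None
```

I finished the whole job and handed it in at about 63 s.

**What was done:**
- I pinched the lid free, stood it on the mat and took out the block.
- I rubbed the thin, then the middle, then the thick stone, each once there and back.
- The block went back flat in the canister and the lid is shut.

**Final checks:**
- **Lid and catches:** both tabs are sprung out, about 66 mm apart as at the start. The lid sits within 1 mm of where it was.
- **Stones and bystanders:** all three stones are still lying in place. The mug, tin and chopsticks match their starting positions, except that the top view once reported the tin near the canister. The scene and wrist pictures show the tin unmoved.
- **Robot:** it touches nothing, with wrist force near zero.

**Less certain:**
- **Pressure:** wrist force at each reading on the stones worked out to about 10 to 11.5 N on the sole, or a grip about 5 to 6.5 mm down. I did not measure it during the strokes themselves.
- **Far ends:** on the thin stone I confirmed the far end in the picture. On the middle and thick stones I rely on the commanded travel there, and checked only the near end.
- **Thin stone's return:** the arm came up about 1.5 mm short with a slight tilt of about 1°. I nudged it the last bit without lifting, and took the tilt out before the next stone.

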